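Assemble the sample carrier for the spectrometer

TASK

Build up the sample carrier on the low round stand, one part after another: first set the open cup inside the stand's raised rim, then stand the round metal slug in the cup, then slip the collar over the slug so that it rests on the cup's rim, and last put the cap, knob up, over the top of the slug. Each part must sit fully down, upright and let go before the next is added. Leave the square slug, the hand-held meter and the computer mouse where they are.

Things in the scene. Friction and masses are not known exactly. Their poses are not given: they have to be found in the camera images.
- stand_seat (a point): Centre of the seat of the stand: a fixed flat grey disc, 100 mm across and 10 mm high, with a raised steel rim on it, 80 mm inside and 88 mm outside diameter. The point lies on the flat top inside the rim, 10 mm above the table; the rim rises 3.5 mm above that. z is up.
- cup_center (a point): Centre (11 mm above the underside) of the open-topped cup: loose, dark steel, round, 62 mm outside diameter, 22 mm high, walls 6 mm (bore 50 mm), floor 8 mm thick; about 0.3 kg. It stands upright on the table, mouth up; z is up along its axis.
- slug_center (a point): Centre (22 mm above the underside) of the round slug: loose solid brass cylinder, 40 mm diameter, 44 mm high, upright; about 0.45 kg. z is its axis. In the cup its top stands 30 mm above the cup's rim.
- collar_center (a point): Centre (9 mm above the underside) of the collar: loose plain aluminium ring, 60 mm outside diameter, 48 mm hole right through (the table shows in it), 18 mm high, lying flat; about 0.06 kg. z is its axis; either face may be down.
- cap_center (a point): Centre (21.5 mm above the underside) of the cap: loose, grey plastic, 43 mm high, 0.09 kg, knob up (z up). From below: hollow skirt 58 mm outside, 50 mm inside, 9 mm deep; a plate 58 mm across, upper face 15 mm above the underside; a round knob 24 mm diameter, 28 mm tall, to grip by. Fitted, its plate rests on the slug's top, the skirt hangs round the slug 3 mm clear of the collar.
- square_center (a point): Centre (22 mm above the underside) of the square slug: a loose brass block, 38 x 38 mm and 44 mm high, upright, not used in this job: leave it alone.
- meter: Bystander: a hand-held yellow meter with a dark window, 65 x 138 x 28 mm, lying on its back at the right-hand end of the work area. The origin is under its centre; its length is along y.
- mouse: Bystander: a black computer mouse, 105 x 58 x 29 mm, at the left-hand end of the work area. The origin is under its centre; its length is along x.
There are look-alikes about, which are no part of the job. Several things look just like the part that bears cap_center: the one meant starts farthest to the robot's left.

How it is judged:
By the outcome, as a careful person would: the job done as asked, in the order asked, and still so for the second after the job is handed in, with the robot touching nothing.
It also fails if it takes over 112 s, if anything falls off the work surface, if the arm or the gripper's body presses on something with over 40 N, if the wrist force passes 120 N, or if a joint passes its speed limit or range.

ROBOT

A 6-joint arm with a two-finger parallel gripper is mounted at the origin on the work surface. World frame = base frame: x ahead of the robot, y to its left, z up, the work surface at z = 0. Lengths are in m, angles in rad, forces in N, time in s.
With the tool pointing down it reaches from about 0.35 to 0.775 m from the base axis. Payload 5.5 kg.
Tool frame: the origin (TCP) lies at the very end of the fingers, on their centre line; the grasp point (between the pads) lies 19 mm behind it; z points along the fingers, x is the direction in which the jaws open and shut, and the axes are right-handed (so a half turn about z gives the same grasp; the last joint's range is limited). The gripper opens to 85 mm and grips with 20 to 120 N. Pads are 22 mm wide; open, the fingers measure 114 mm over their backs; the gripper's body (76 mm by 85 mm) begins 54 mm behind the grasp point. The pads swing forward as they close: fully open they stand 13 mm farther back than shut.
Start: joints at [1.095, 0.313, 0.046, 1.304, 0, 1.431], TCP at [0.19, 0.543, 0.231] pointing down, gripper open.
Joint ranges: [-2.76, 2.76], [-0.86, 1.69], [-1.03, 1.26], [-2.2, 2.34], [-1.47, 1.5], [-3.14, 3.14]. Speed limits (rad/s): [2.57, 2.57, 3.14, 3.14, 3.14, 3.14].

INTERFACE

Orientations are given as a unit quaternion [w, x, y, z].
In Python, from workcell import env gives the robot as it stands.
- The arm moves only by the shell command python3 -m inch 'ROWS' [FORCE]. ROWS is JSON, a list of rows, each a list of 7 numbers: the turn, a rotation vector about the tool's x, y, z each as a share of 8 degrees, from -1 to 1, then the shift along the tool's x, y, z each as a share of 0.05 m, from -1 to 1, then the closure, from 0 (fully open) to 1 (shut). A call has 1 to 12 rows; each row shifts and turns the commanded pose from where the row before left it, along the tool's axes as they then stand; what a row does not reach is not made up. A row lasts 1/10 s, in which the tool goes at most 50 mm and 8.59 degrees, less where a joint would pass 70% of its speed; a pose out of reach is approached as far as the arm can. A call with a number of a shift or a turn outside -1 to 1 is refused whole. A call with a gripper value outside its range is refused whole. The fingers move at their own pace and stop on an object; FORCE is the grip in N (left out, the last holds). Time passes only in rows, so rows that do not move let the fingers close. It gives the time, the measured TCP pose, the force and the opening at its end, in the units of the state.
- env.get_state(): the state, without advancing time (a new reading comes with each control period).
- env.read_camera(name): name is "scene" or "top" or "wrist"; returns the picture (400x640x3 uint8, red, green, blue); there is no depth.
- env.calibration(name): a dict with "fx", "fy", "cx", "cy" (pixels), "k1" (the pictures are not rectified: a ray, as slopes to the right and down, at radius r is drawn at 1 + k1 r^2 times it, then the intrinsics apply), "rvec" (rotation vector, rad) and "tvec" (3), from world to camera coordinates, as OpenCV has them; the wrist camera has in their place "hand_eye" (4x4, takes a point from camera to tool coordinates, whose origin is the TCP and whose axes are the tool frame's). Camera axes: x right, y down, z forward; pixel columns grow to the right and rows downward; lengths in m; the calibration is good to about 2 mm. A picture is of the moment at which its call begins: read the wrist's pose just before it. calibration takes no time and is no camera call.
- env.hand_in(): hands the job in, once; it reports no verdict.
The state is a dict: "clock": time; "joint_pos": joint angles; "qvel": joint speeds; "tau": joint torques, N m; "tcp_pos": TCP position; "orientation": TCP orientation; "wrist_force": force on the tool from outside, world axes, zero at the start; "ft_torque": the same for the moment, N m; "finger_gap": finger opening in m.
Only numpy, scipy, OpenCV 4.12 (cv2) and the standard library are available. Lean on these libraries where they do the work, as an engineer would, in place of code of your own. Each camera call takes 0.05 s, during which the arm holds its last target.

## Working session

There is one attempt and no reset: what is moved stays moved. The work goes in short steps, Python scripts to look and compute and a shell command to move; the robot and the scene stay as the last step left them, time stands still between calls to the robot, and variables do not carry over. Pictures are saved under pics/ and viewed, and the job is handed in when it is done.

```bash
ls; mkdir -p pics
cat > h.py <<'E'
import numpy as np, cv2
from scipy.spatial.transform import Rotation as R
from workcell import env
def save(img,n): cv2.imwrite('pics/'+n+'.png',cv2.cvtColor(img,cv2.COLOR_RGB2BGR))
def st(): 
    s=env.get_state(); return s
def pose(s):
    q=s['orientation']; return R.from_quat([q[1],q[2],q[3],q[0]]).as_matrix(), np.array(s['tcp_pos'])
def cam(name,s=None):
    c=env.calibration(name)
    if name=='wrist':
        Rt,p=pose(s); H=np.array(c['hand_eye']); Rc=Rt@H[:3,:3]; o=p+Rt@H[:3,3]
    else:
        M=cv2.Rodrigues(np.array(c['rvec'],float))[0]; Rc=M.T; o=-M.T@np.array(c['tvec'])
    return c,Rc,o
def ray(uv,name,s=None):
    c,Rc,o=cam(name,s)
    d=np.array([(uv[0]-c['cx'])/c['fx'],(uv[1]-c['cy'])/c['fy']]); u=d.copy()
    for _ in range(20): u=d/(1+c['k1']*(u@u))
    return o,Rc@np.array([u[0],u[1],1])
def onz(uv,z,name,s=None):
    o,d=ray(uv,name,s); return o+d*(z-o[2])/d[2]
def proj(P,name,s=None):
    c,Rc,o=cam(name,s); q=Rc.T@(np.array(P)-o); u=q[:2]/q[2]; u=u*(1+c['k1']*(u@u))
    return np.array([u[0]*c['fx']+c['cx'],u[1]*c['fy']+c['cy']])
E
python3 - <<'E'
from h import *
s=st();print(s)
for n in ['scene','top','wrist']:
    save(env.read_camera(n),n+'0'); print(n,env.calibration(n), )
    print(cam(n,s)[2])
E
```

```text
pics
{'clock': 0.0, 'joint_pos': array([ 1.09535812e+00,  3.14011169e-01,  4.49693724e-02,  1.30357753e+00,
       -2.33603891e-06,  1.43118812e+00]), 'qvel': array([-1.78830302e-04, -1.59587530e-03,  1.05382423e-05, -2.65243875e-05,
        4.52625828e-04,  2.28155667e-04]), 'tau': array([ 9.82352722e-04, -4.80622029e+01,  2.98533833e+01,  1.93255325e-02,
       -2.12995114e-04, -6.07149531e-06]), 'tcp_pos': array([0.18927322, 0.54241951, 0.2303988 ]), 'orientation': array([ 4.20229427e-04,  8.15337907e-01,  5.78984686e-01, -8.08850521e-04]), 'wrist_force': array([-0.52516326, -0.57168092,  0.06560507]), 'ft_torque': array([-0.05088413, -0.01651456, -0.006901  ]), 'finger_gap': 0.0853393794891628}
scene {'fx': 377.1960480310539, 'fy': 377.1960480310539, 'cx': 321.3249241206963, 'cy': 197.49062915550925, 'k1': -0.05866872774576795, 'rvec': array([ 2.06408197,  1.31366173, -0.51868235]), 'tvec': array([-0.24624142, -0.3231177 ,  1.37706765])}
[ 1.17401138 -0.28454652  0.77594184]
top {'fx': 365.97978675992886, 'fy': 365.97978675992886, 'cx': 317.03873955343687, 'cy': 201.45790922881656, 'k1': -0.07745209619447158, 'rvec': array([ 2.16809202, -2.12894122,  0.179903  ]), 'tvec': array([-0.01756651,  0.55018228,  1.06938918])}
[0.38122239 0.00692247 1.14071202]
wrist {'fx': 354.235527349137, 'fy': 354.235527349137, 'cx': 321.94346429654655, 'cy': 201.7044822882738, 'k1': 0.010061699874088047, 'hand_eye': array([[ 9.99999916e-01, -4.06995875e-04,  4.47219023e-05,
        -6.03236866e-04],
       [ 3.77984207e-04,  9.59625424e-01,  2.81280824e-01,
        -7.22355377e-02],
       [-1.57396409e-04, -2.81280783e-01,  9.59625498e-01,
        -1.41468450e-01],
       [ 0.00000000e+00,  0.00000000e+00,  0.00000000e+00,
         1.00000000e+00]])}
[0.12099193 0.56588487 0.37188626]
```

View pics/top0.png

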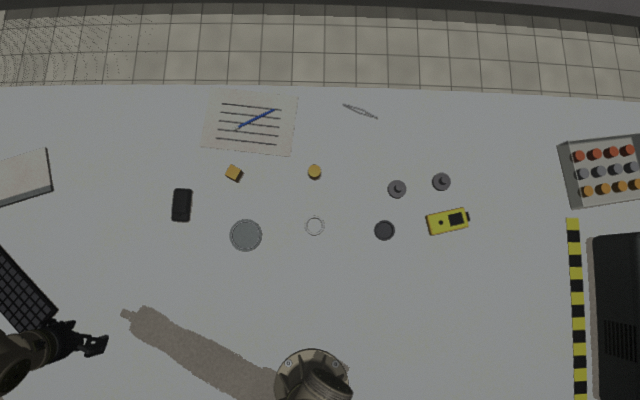

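View pics/scene0.png

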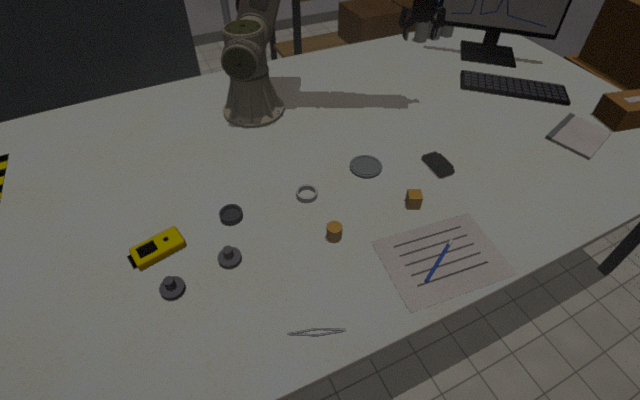

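View pics/wrist0.png

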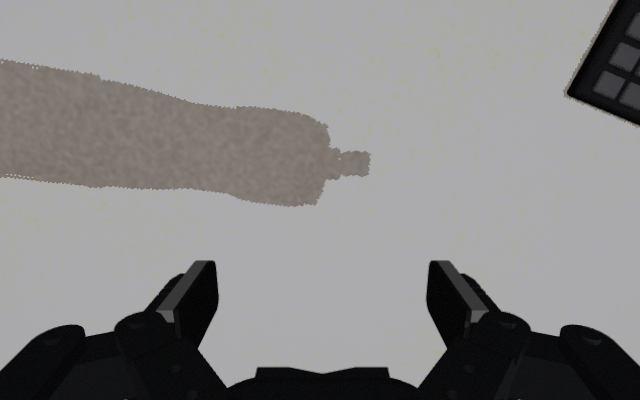

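The top view shows the stand (246,235), square slug (234,173), round slug (315,172), collar (315,226) and cup (384,230). The two caps are at (397,189) and (441,182); the left one, (397,189), is the one meant. The meter is at (447,221) and the mouse at (181,205).

Run:
```python
from h import *
im=cv2.imread('pics/top0.png'); 
hsv=cv2.cvtColor(im,cv2.COLOR_BGR2HSV)
big=cv2.resize(im[150:265,160:480],None,fx=2.5,fy=2.5,interpolation=cv2.INTER_CUBIC); cv2.imwrite('pics/topz.png',big)
g=cv2.cvtColor(im,cv2.COLOR_BGR2GRAY).astype(int)
bg=cv2.medianBlur(g.astype(np.uint8),71).astype(int)
m=((abs(g-bg)>14)|(hsv[...,1]>80)).astype(np.uint8)
roi=np.zeros_like(m);roi[155:262,160:480]=1
m*=roi
cs,_=cv2.findContours(m,cv2.RETR_EXTERNAL,cv2.CHAIN_APPROX_NONE)
for c in cs:
    if len(c)<20: continue
    (x,y),(a,b),t=cv2.fitEllipse(c); print(round(x,1),round(y,1),round(a,1),round(b,1),cv2.boundingRect(c),onz((x,y),0.01,'top').round(4),'z.04',onz((x,y),0.04,'top').round(4))
```

```text
315.3 232.5 4.5 13.1 (308, 230, 16, 6) [ 0.4583 -0.0042  0.01  ] z.04 [ 0.4563 -0.0039  0.04  ]
383.8 229.9 20.1 21.2 (373, 220, 22, 21) [ 0.4699 -0.217   0.01  ] z.04 [ 0.4676 -0.2111  0.04  ]
245.3 235.0 32.1 32.8 (229, 219, 34, 33) [0.4463 0.2114 0.01  ] z.04 [0.4446 0.206  0.04  ]
314.2 225.4 15.5 17.6 (305, 217, 20, 14) [ 0.4803 -0.0005  0.01  ] z.04 [ 4.777e-01 -3.000e-04  4.000e-02]
446.5 221.0 23.7 50.4 (425, 207, 46, 29) [ 0.501 -0.417  0.01 ] z.04 [ 0.4978 -0.4057  0.04  ]
181.5 204.8 22.3 39.5 (170, 188, 24, 35) [0.5364 0.417  0.01  ] z.04 [0.5322 0.4061 0.04  ]
396.4 188.8 18.3 19.0 (387, 180, 20, 19) [ 0.6008 -0.2584  0.01  ] z.04 [ 0.595  -0.2513  0.04  ]
440.6 181.3 18.2 19.4 (431, 172, 20, 19) [ 0.6282 -0.4023  0.01  ] z.04 [ 0.6217 -0.3914  0.04  ]
314.2 172.3 13.6 16.0 (307, 164, 15, 17) [0.6486 0.0026 0.01  ] z.04 [0.6415 0.0027 0.04  ]
234.1 173.3 14.9 19.0 (225, 164, 20, 19) [0.6406 0.2561 0.01  ] z.04 [0.6337 0.2495 0.04  ]
```

View pics/topz.png

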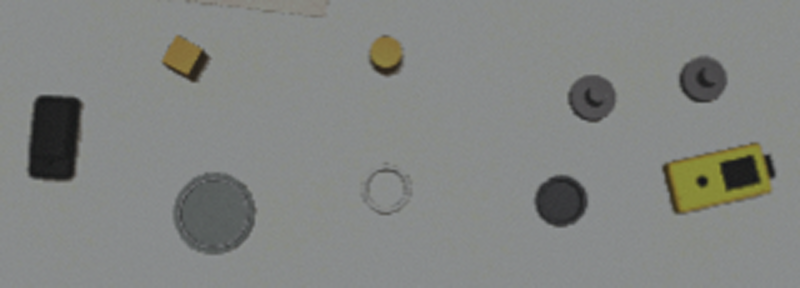

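```bash
python3 - <<'E'
from h import *
c=env.calibration('wrist');H=np.array(c['hand_eye'])
def tr(uv,x):
    d=np.array([(uv[0]-c['cx'])/c['fx'],(uv[1]-c['cy'])/c['fy'],1]); d=H[:3,:3]@d; o=H[:3,3]
    return o+d*(x-o[0])/d[0]
for uv,x in [((217,262),-.0427),((429,262),.0427),((218,315),-.0427),((427,315),.0427)]: print(uv,tr(uv,x).round(4))
E
python3 - <<'E'
import cv2
im=cv2.imread('pics/wrist0.png')[230:400,100:560]
cv2.imwrite('pics/w0z.png',cv2.convertScaleAbs(cv2.resize(im,None,fx=1.7,fy=1.7),alpha=2,beta=30))
E
python3 -m inch '[[0,0,-1,0,0,0,0],[0,0,-1,0,0,0,0],[0,0,-0.4,0,0,0,0]]'
```

```text
(217, 262) [-0.0427 -0.0091 -0.0119]
(429, 262) [ 0.0427 -0.0085 -0.0108]
(218, 315) [-0.0427  0.0121 -0.0167]
(427, 315) [ 0.0427  0.0137 -0.0145]
clock: 0.45
tcp_pos: [0.1894, 0.5427, 0.2309]
orientation: [0.0, 0.706, 0.708, -0.0]
wrist_force: [0.4, -0.0, 0.1]
finger_gap: 0.0852
```

View pics/w0z.png

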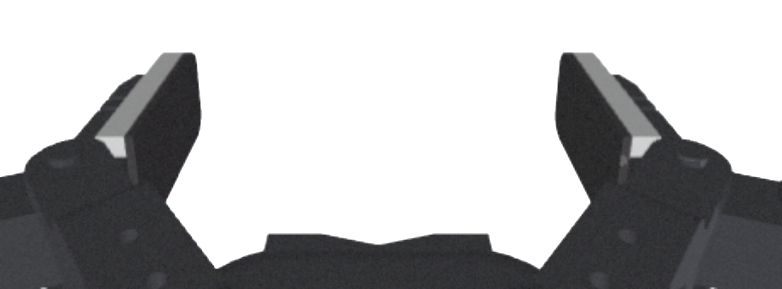

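```bash
python3 -m inch '[[0,0,0,-0.67,0.48,0,0],[0,0,0,-0.67,0.48,0,0],[0,0,0,-0.67,0.48,0,0],[0,0,0,-0.67,0.48,0,0],[0,0,0,-0.67,0.48,0,0],[0,0,0,-0.67,0.48,0,0],[0,0,0,-0.67,0.48,0,0],[0,0,0,-0.67,0.48,0,0],[0,0,0,-0.67,0.48,0,0],[0,0,0,-0.67,0.48,0,0],[0,0,0,0,0,0,0],[0,0,0,0,0,0,0]]'
python3 - <<'E'
from h import *
s=st(); im=env.read_camera('wrist'); save(im,'w_stand'); print(s['tcp_pos'],pose(s)[0].round(3))
E
```

```text
clock: 1.65
tcp_pos: [0.4294, 0.2069, 0.231]
orientation: [-0.0, 0.708, 0.706, -0.0]
wrist_force: [-0.4, 0.6, 0.2]
finger_gap: 0.0858
[0.4294489  0.20691342 0.23096473] [[ 0.003  1.    -0.001]
 [ 1.    -0.003  0.   ]
 [ 0.    -0.001 -1.   ]]
```

View pics/w_stand.png

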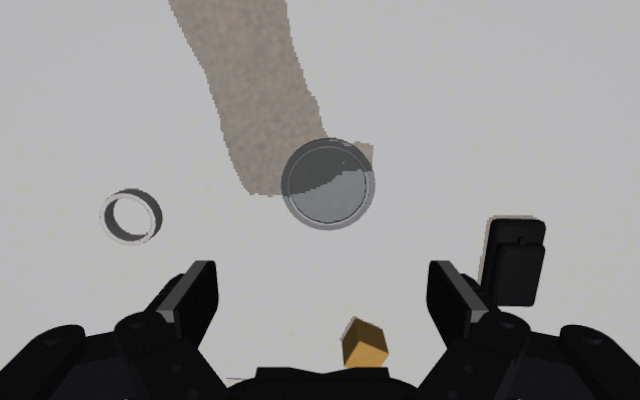

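Wrist view: the stand's disc is at about (328,184) and 92 px across, with the rim inside it. The collar is at (131,216), the mouse at right and the square slug at the bottom.

```bash
cat >> h.py <<'E'
def circ(img,c0,r0,r1,pol=None,n=180):
    """subpixel-ish radial edge search then robust ellipse fit; pol: +1 brighter outside, -1 darker outside"""
    g=cv2.GaussianBlur(cv2.cvtColor(img,cv2.COLOR_RGB2GRAY),(3,3),0).astype(np.float32)
    rs=np.arange(r0,r1,0.25); pts=[]
    for t in np.linspace(0,2*np.pi,n,endpoint=False):
        mx=(c0[0]+rs*np.cos(t)).astype(np.float32)[None]; my=(c0[1]+rs*np.sin(t)).astype(np.float32)[None]
        p=cv2.remap(g,mx,my,cv2.INTER_LINEAR)[0]; d=np.gradient(p)
        d=abs(d) if pol is None else d*pol
        k=d.argmax()
        if d[k]>1: pts.append((mx[0,k],my[0,k]))
    pts=np.array(pts,np.float32); P=pts
    for _ in range(6):
        e=cv2.fitEllipse(P); (x,y),(a,b),th=e
        c,s_=np.cos(np.deg2rad(th)),np.sin(np.deg2rad(th)); q=pts-[x,y]
        rr=np.hypot((q[:,0]*c+q[:,1]*s_)/(a/2),(-q[:,0]*s_+q[:,1]*c)/(b/2)); w=abs(rr-1)<0.05
        if w.sum()<15: break
        P=pts[w].astype(np.float32)
    return e,P,len(P),len(pts)
def center(P,z,name,s=None):
    W=np.array([onz(p,z,name,s)[:2] for p in P]); A=np.c_[2*W,np.ones(len(W))]
    sol=np.linalg.lstsq(A,(W**2).sum(1),rcond=None)[0]; r=np.sqrt(sol[2]+sol[0]**2+sol[1]**2)
    return sol[:2].round(4),round(2*r,4),round(float(np.abs(np.hypot(*(W-sol[:2]).T)-r).mean()),5)
def mark(img,P,n,e=None):
    o=img.copy()
    for p in P: cv2.circle(o,(int(round(p[0])),int(round(p[1]))),1,(255,0,0),-1)
    save(o,n)
E
python3 - <<'E'
from h import *
s=st(); im=cv2.cvtColor(cv2.imread('pics/w_stand.png'),cv2.COLOR_BGR2RGB)
e,P,a,b=circ(im,(328,184),41,52,+1); print(e,a,b,center(P,.010,'wrist',s))
mark(im,P,'w_stand_m')
e,P,a,b=circ(im,(131,216),20,38,+1); print(e,a,b,center(P,.018,'wrist',s), center(P,0,'wrist',s))
E
python3 -m inch '[[0,0,0,-0.96,0.05,0,0],[0,0,0,-0.96,0.05,0,0],[0,0,0,-0.96,0.05,0,0],[0,0,0,-0.96,0.05,0,0],[0,0,0,-0.96,0.05,0,0],[0,0,0,-0.96,0.05,0,0],[0,0,0,-0.96,0.05,0,0],[0,0,0,-0.96,0.05,0,0],[0,0,0,-0.96,0.05,0,0],[0,0,0,0,0,0,0],[0,0,0,0,0,0,0]]'
python3 - <<'E'
from h import *
s=st(); im=env.read_camera('wrist'); save(im,'w_cup'); print(s['tcp_pos'],pose(s)[0].round(3))
E
```

```text
((327.6838073730469, 183.69776916503906), (92.3988265991211, 94.17091369628906), 82.64490509033203) 180 180 (array([0.4448, 0.2134]), np.float64(0.0994), 0.00027)
((132.65492248535156, 215.2428741455078), (52.69523239135742, 59.550323486328125), 110.06482696533203) 142 180 (array([0.4755, 0.0081]), np.float64(0.0608), 0.00076) (array([ 0.4815, -0.002 ]), np.float64(0.0639), 0.0008)
clock: 2.8
tcp_pos: [0.4515, -0.2238, 0.2308]
orientation: [-0.001, 0.707, 0.707, 0.0]
wrist_force: [-0.6, 1.1, -0.5]
finger_gap: 0.0851
[ 0.4514939  -0.2237531   0.23080907] [[ 0.001  1.    -0.001]
 [ 1.    -0.001  0.001]
 [ 0.001 -0.001 -1.   ]]
```

View pics/w_stand_m.png

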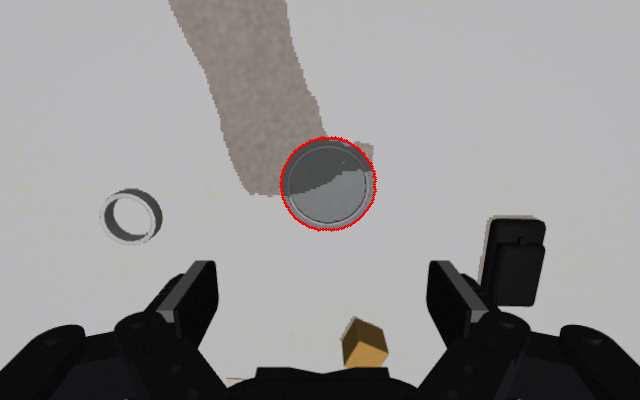

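View pics/w_cup.png

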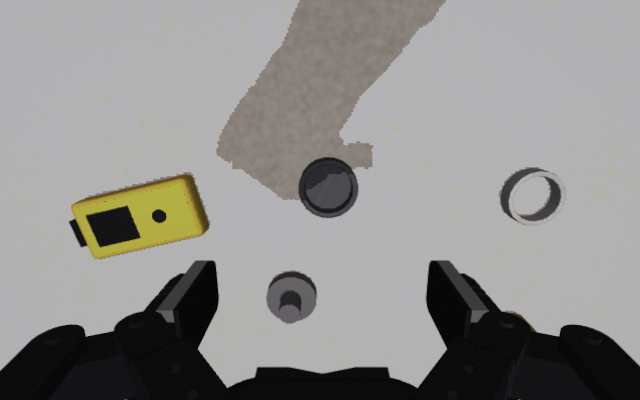

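The cup's mouth is at (328,188), the cap at (291,297), the collar at (533,196). The stand fit follows the disc edge well.

Run:
```python
from h import *
s=st(); im=cv2.cvtColor(cv2.imread('pics/w_cup.png'),cv2.COLOR_BGR2RGB)
e,P,a,b=circ(im,(328,187),26,38,+1); print(e,a,b,center(P,.022,'wrist',s)); mark(im,P,'w_cup_m')
e,P2,a,b=circ(im,(328,186),20,27.5,None); print(e,a,b,center(P2,.022,'wrist',s))
o=cv2.imread('pics/w_cup.png'); 
for p in P: cv2.circle(o,(int(round(p[0])),int(round(p[1]))),0,(0,0,255),-1)
for p in P2: cv2.circle(o,(int(round(p[0])),int(round(p[1]))),0,(0,255,0),-1)
cv2.imwrite('pics/w_cup_m2.png',cv2.resize(o[140:240,260:400],None,fx=5,fy=5))
for y in (187,): print(cv2.cvtColor(im,cv2.COLOR_RGB2GRAY)[y,290:365])
```

```text
((327.8585510253906, 187.23719787597656), (59.45357131958008, 60.9530143737793), 176.29966735839844) 180 180 (array([ 0.467 , -0.2169]), np.float64(0.0623), 0.00055)
((326.12908935546875, 186.5081024169922), (47.517024993896484, 53.15047073364258), 171.3262481689453) 109 172 (array([ 0.466 , -0.2197]), np.float64(0.0526), 0.00103)
[135 136 135 135 135 135 134 134  99  49  42  42  43  39  29  36  43  43
  43  42  44  44  60  70  71  73  76  76  74  73  75  73  74  75  77  79
  77  76  75  75  74  74  74  74  75  75  77  76  75  76  77  75  75  75
  76  77  76  76  76  74  64  39  30  57  69  69  68  63 142 179 179 179
 180 179 180]
```

View pics/w_cup_m2.png

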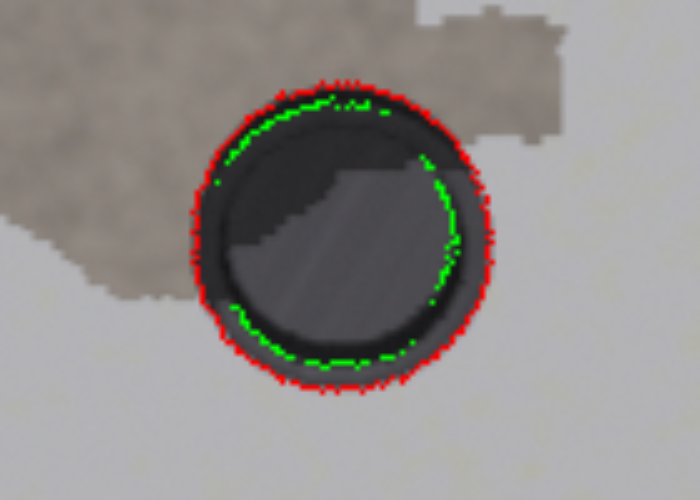

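Run:
```python
from h import *
s=st(); im=cv2.cvtColor(cv2.imread('pics/w_cup.png'),cv2.COLOR_BGR2RGB)
e,P,a,b=circ(im,(328,187),26,38,+1)
for t in (180,187,195): print(center(P[P[:,1]>t],.022,'wrist',s))
```

```text
(array([ 0.4684, -0.2168]), np.float64(0.0606), 0.00021)
(array([ 0.4685, -0.2168]), np.float64(0.0605), 0.00019)
(array([ 0.4685, -0.2168]), np.float64(0.0605), 0.00019)
```

```bash
python3 -m inch '[[0,0,0,0.14,0.33,0.6,0],[0,0,0,0,0,0.9,0],[0,0,0,0,0,0.9,0],[0,0,0,0,0,0.9,0],[0,0,0,0,0,0.4,0],[0,0,0,0,0,0.2,0],[0,0,0,0,0,0.1,0],[0,0,0,0,0,0,0],[0,0,0,0,0,0,0]]'
python3 - <<'E'
from h import *
s=st(); im=env.read_camera('wrist'); save(im,'w_cup1'); print(s['tcp_pos'],pose(s)[0].round(4))
E
```

```text
clock: 3.75
tcp_pos: [0.4692, -0.2175, 0.0327]
orientation: [0.001, 0.707, 0.707, 0.0]
wrist_force: [0.3, 0.0, -0.5]
finger_gap: 0.0854
[ 0.4691505 -0.2174952  0.0327222] [[-1.0e-04  1.0e+00  2.2e-03]
 [ 1.0e+00  1.0e-04 -1.3e-03]
 [-1.3e-03  2.2e-03 -1.0e+00]]
```

View pics/w_cup1.png

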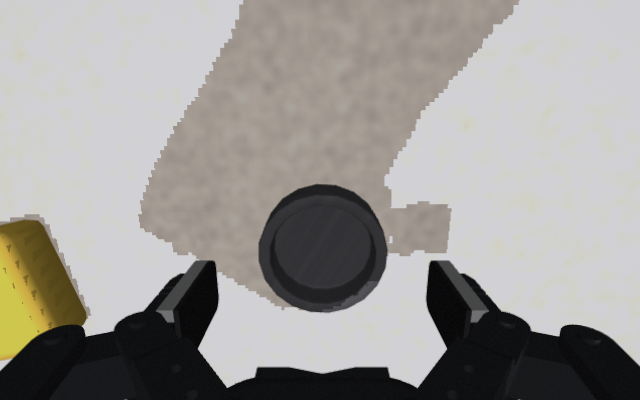

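Cup rim is centred between the fingers at about (323,250); check the fore-aft position, then close.

```bash
python3 - <<'E'
from h import *
s=st(); im=cv2.cvtColor(cv2.imread('pics/w_cup1.png'),cv2.COLOR_BGR2RGB)
e,P,a,b=circ(im,(323,250),55,70,+1);print(e,a,b)
P=P[(P[:,1]>235)]; print(center(P,.022,'wrist',s))
E
python3 -m inch '[[0,0,0,0,0,0.3,0],[0,0,0,0,0,0.2,0],[0,0,0,0,0,0.08,0],[0,0,0,0,0,0,0],[0,0,0,0,0,0,1],[0,0,0,0,0,0,1],[0,0,0,0,0,0,1],[0,0,0,0,0,0,1],[0,0,0,0,0,0,1],[0,0,0,0,0,0,1]]' 40
```

```text
((322.4284973144531, 248.6829071044922), (127.85700225830078, 128.6413116455078), 177.68345642089844) 180 180
(array([ 0.468 , -0.2178]), np.float64(0.0601), 0.00013)
clock: 4.8
tcp_pos: [0.4684, -0.2174, 0.0033]
orientation: [0.0, 0.707, 0.707, 0.0]
wrist_force: [-1.9, 0.1, 6.1]
finger_gap: 0.06
```

```bash
python3 -m inch '[[0,0,0,0,0,0,1],[0,0,0,0,0,0,1],[0,0,0,0,0,0,1]]' 40
python3 - <<'E'
from h import *
s=st(); im=env.read_camera('wrist'); save(im,'w_cup2'); print(s['wrist_force'],s['finger_gap'])
E
```

```text
clock: 5.1
tcp_pos: [0.4683, -0.2174, 0.0033]
orientation: [0.0, 0.707, 0.707, 0.0]
wrist_force: [-0.2, 1.6, 5.5]
finger_gap: 0.06
[-0.23616887  1.64965986  5.54373219] 0.05997951612237676
```

View pics/w_cup2.png

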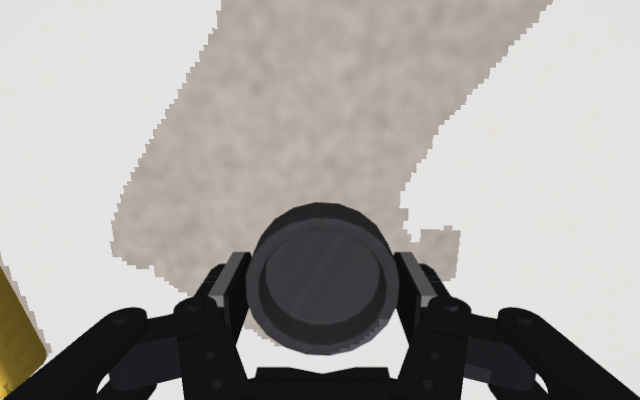

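```bash
python3 - <<'E'
from h import *
c=env.calibration('wrist');H=np.array(c['hand_eye'])
def tr(uv,x):
    d=np.array([(uv[0]-c['cx'])/c['fx'],(uv[1]-c['cy'])/c['fy'],1]); d=H[:3,:3]@d; o=H[:3,3]
    return o+d*(x-o[0])/d[0]
for uv,x in [((251,254),-.0305),((394,254),.0305)]: print(uv,tr(uv,x).round(4))
im=cv2.imread('pics/w_cup2.png')[240:350,190:460]; cv2.imwrite('pics/w_cup2z.png',cv2.convertScaleAbs(cv2.resize(im,None,fx=2.9,fy=2.9),alpha=2))
E
python3 -m inch '[[0,0,0,0,0,-0.1,1],[0,0,0,0,0,-0.3,1],[0,0,0,0,0,-0.5,1],[0,0,0,0,0,-0.5,1],[0,0,0,0,0,-0.5,1],[0,0,0,0,0,-0.1,1],[0,0,0,0,0,0,1]]'
python3 - <<'E'
from h import *
s=st(); im=env.read_camera('wrist'); save(im,'w_cup3'); im=env.read_camera('scene'); save(im,'s_cup3'); print(s['wrist_force'],s['finger_gap'])
cv2.imwrite('pics/s_cup3z.png',cv2.resize(cv2.cvtColor(im,cv2.COLOR_RGB2BGR)[130:280,160:360],None,fx=4,fy=4))
E
```

```text
(251, 254) [-0.0305 -0.0086 -0.003 ]
(394, 254) [ 0.0305 -0.0083 -0.0025]
clock: 5.85
tcp_pos: [0.4685, -0.2176, 0.1029]
orientation: [0.001, 0.707, 0.707, 0.0]
wrist_force: [0.3, -0.5, -3.1]
finger_gap: 0.0597
[ 0.2946481  -0.45600519 -3.11299259] 0.05971454992519876
```

View pics/w_cup2z.png

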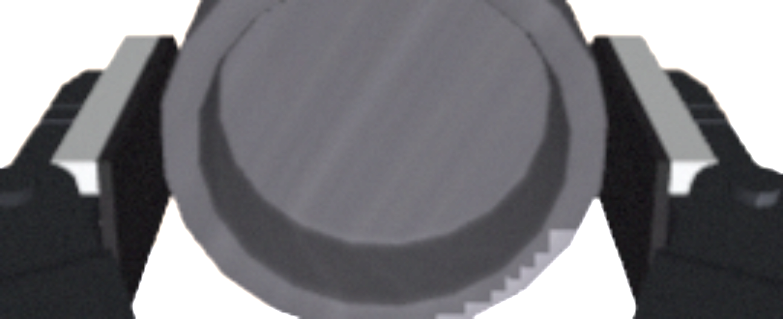

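View pics/s_cup3z.png

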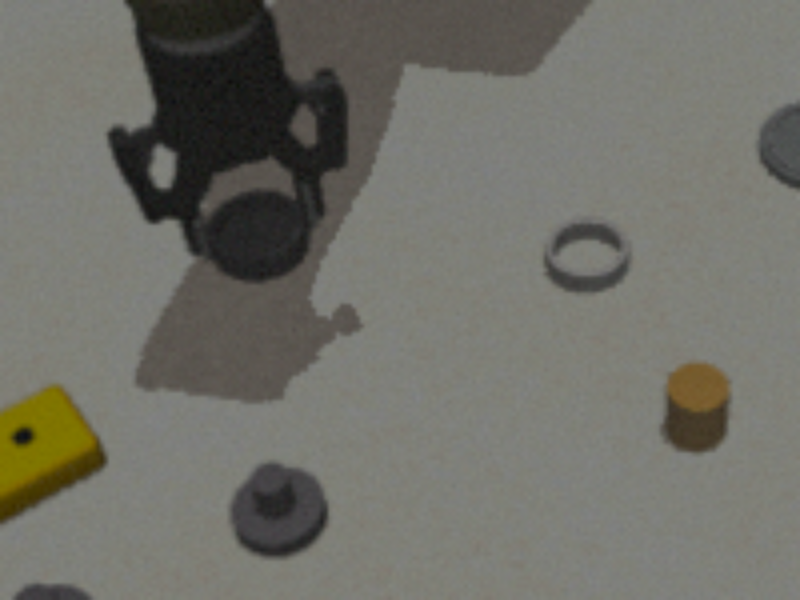

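Lifted; the force reads the cup's weight (about 3.1 N). The scene view shows it level in the jaws. Carrying it to the stand.

```bash
python3 -m inch '[[0,0,0,0.46,-0.047,0,1],[0,0,0,0.9,-0.047,0,1],[0,0,0,0.9,-0.047,0,1],[0,0,0,0.9,-0.047,0,1],[0,0,0,0.9,-0.047,0,1],[0,0,0,0.9,-0.047,0,1],[0,0,0,0.9,-0.047,0,1],[0,0,0,0.9,-0.047,0,1],[0,0,0,0.9,-0.047,0,1],[0,0,0,0.7,-0.047,0,1],[0,0,0,0.26,0,0,1],[0,0,0,0,0,0,1]]'
python3 -m inch '[[0,0,0,0,0,0.5,1],[0,0,0,0,0,0.5,1],[0,0,0,0,0,0.3,1],[0,0,0,0,0,0,1],[0,0,0,0,0,0,1]]'
python3 - <<'E'
from h import *
s=st(); im=env.read_camera('wrist'); save(im,'w_place1');print(s['tcp_pos'],s['wrist_force'],s['finger_gap'])
E
```

```text
clock: 7.15
tcp_pos: [0.4437, 0.215, 0.1009]
orientation: [-0.001, 0.706, 0.708, -0.001]
wrist_force: [0.2, 0.1, -3.3]
finger_gap: 0.06
clock: 7.65
tcp_pos: [0.4444, 0.2126, 0.0369]
orientation: [-0.0, 0.708, 0.706, -0.001]
wrist_force: [0.5, -0.8, -2.4]
finger_gap: 0.0598
[0.44442911 0.21258756 0.03690729] [ 0.53669734 -0.83340157 -2.42663395] 0.05982659130921783
```

View pics/w_place1.png

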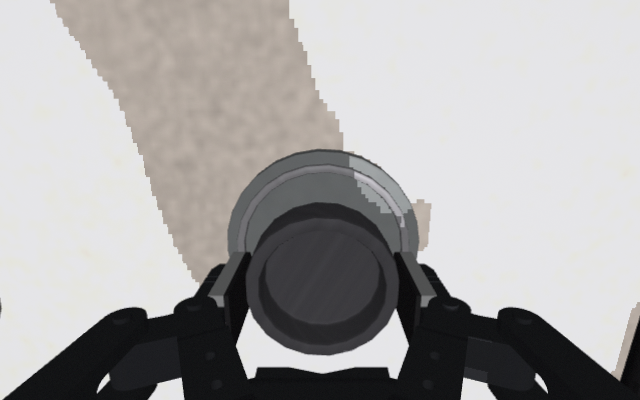

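Cup at (322,285) over the stand; the disc's edges at columns 228 and 419 centre it sideways at 323.

Run:
```python
from h import *
s=st(); im=cv2.cvtColor(cv2.imread('pics/w_place1.png'),cv2.COLOR_BGR2RGB)
e,P,a,b=circ(im,(323,245),85,105,+1);P=P[P[:,1]<238]; print(len(P),P[:,1].min(),center(P,.010,'wrist',s), center(P,0.0,'wrist',s))
mark(im,P,'w_place1m')
```

```text
85 148.30894 (array([0.445 , 0.2131]), np.float64(0.0977), 0.00017) (array([0.4493, 0.2131]), np.float64(0.1034), 0.00018)
```

View pics/w_place1m.png

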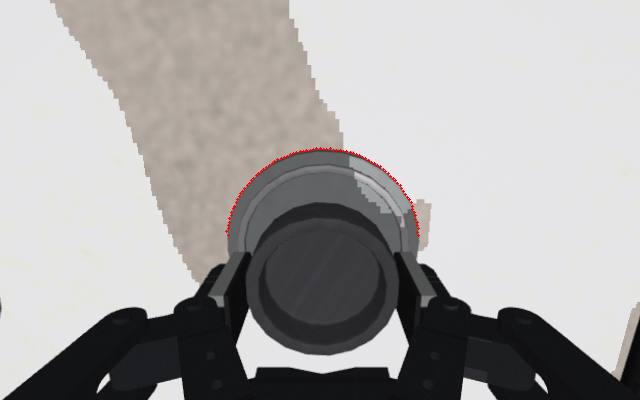

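```bash
python3 -m inch '[[0,0,0,0.01,0.02,0.2,1],[0,0,0,0,0,0.15,1],[0,0,0,0,0,0.06,1],[0,0,0,0,0,0,1]]'
python3 -m inch '[[0,0,0,0,0,0.03,1],[0,0,0,0,0,0,1],[0,0,0,0,0,0,1]]'
```

```text
clock: 8.1
tcp_pos: [0.4451, 0.2141, 0.0162]
orientation: [-0.0, 0.707, 0.707, -0.001]
wrist_force: [-0.5, 0.1, -3.7]
finger_gap: 0.06
clock: 8.4
tcp_pos: [0.4459, 0.2144, 0.0155]
orientation: [0.0, 0.707, 0.707, 0.0]
wrist_force: [-0.2, -0.9, -2.9]
finger_gap: 0.0595
```

```bash
python3 -m inch '[[0,0,0,0,0,0.03,1],[0,0,0,0,0,0,1],[0,0,0,0,0,0,1]]'
python3 -m inch '[[0,0,0,0,0,0.03,1],[0,0,0,0,0,0,1],[0,0,0,0,0,0,1]]'
```

```text
clock: 8.7
tcp_pos: [0.4457, 0.2143, 0.0138]
orientation: [-0.0, 0.707, 0.707, 0.0]
wrist_force: [0.3, -0.3, -3.1]
finger_gap: 0.06
clock: 9.0
tcp_pos: [0.4459, 0.2143, 0.0133]
orientation: [0.0, 0.707, 0.707, 0.0]
wrist_force: [-3.2, -1.0, 6.1]
finger_gap: 0.0597
```

Contact at the expected height. Release and back up.

```bash
python3 -m inch '[[0,0,0,0,0,0,0],[0,0,0,0,0,0,0],[0,0,0,0,0,0,0],[0,0,0,0,0,0,0],[0,0,0,0,0,-0.4,0],[0,0,0,0,0,-1,0],[0,0,0,0,0,-1,0],[0,0,0,0,0,-1,0],[0,0,0,0,-0.4,-0.6,0],[0,0,0,0,0,0,0],[0,0,0,0,0,0,0]]'
python3 - <<'E'
from h import *
s=st(); im=env.read_camera('wrist'); save(im,'w_st2');print(s['tcp_pos'],s['wrist_force'],s['finger_gap'])
cv2.imwrite('pics/w_st2z.png',cv2.resize(cv2.cvtColor(im,cv2.COLOR_RGB2BGR)[110:270,220:430],None,fx=3.7,fy=3.7))
g=env.read_camera('scene');save(g,'s_st2');cv2.imwrite('pics/s_st2z.png',cv2.resize(cv2.cvtColor(g,cv2.COLOR_RGB2BGR)[130:205,320:420],None,fx=6,fy=6))
E
```

```text
clock: 10.1
tcp_pos: [0.4261, 0.2145, 0.2129]
orientation: [0.001, 0.707, 0.707, 0.001]
wrist_force: [0.0, 0.3, -0.6]
finger_gap: 0.0855
[0.4261184  0.21445536 0.21287618] [ 0.00629867  0.2766472  -0.60436859] 0.08546918989825075
```

View pics/w_st2z.png

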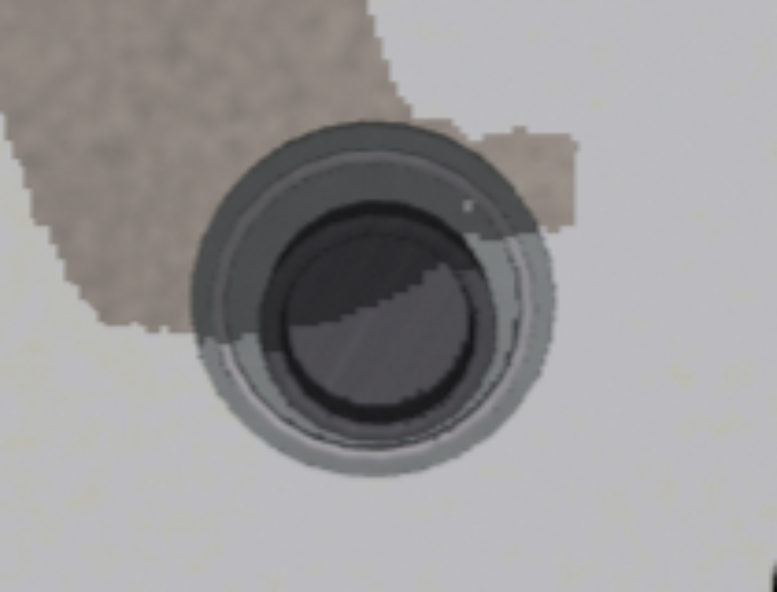

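View pics/s_st2z.png

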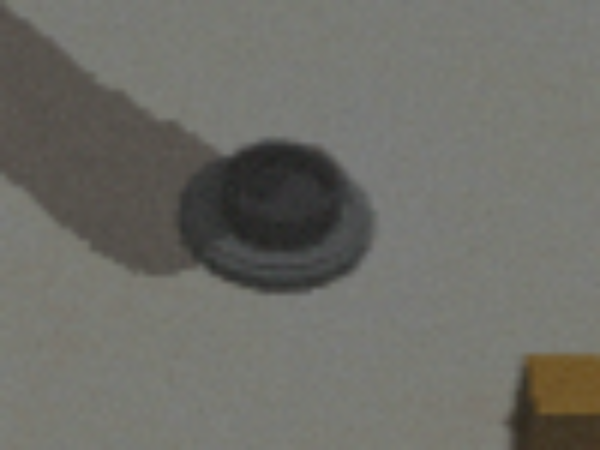

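The cup sits level inside the rim, rim ring visible all round. Measuring its centre, then on to the slug.

```bash
python3 - <<'E'
from h import *
s=st(); im=cv2.cvtColor(cv2.imread('pics/w_st2.png'),cv2.COLOR_BGR2RGB)
g=cv2.cvtColor(im,cv2.COLOR_RGB2GRAY)
e,P,a,b=circ(im,(322,195),27,36,+1);Q=P[P[:,1]>190]; print(e,len(Q),center(Q,.032,'wrist',s))
mark(im,P,'w_st2m')
e,P,a,b=circ(im,(319.5,191),43,53,+1); print(e,a,center(P,.010,'wrist',s))
E
python3 -m inch '[[0,0,0,-0.71,0.61,0,0],[0,0,0,-0.71,0.61,0,0],[0,0,0,-0.71,0.61,0,0],[0,0,0,-0.71,0.61,0,0],[0,0,0,-0.71,0.61,-0.2,0],[0,0,0,-0.71,0.61,0,0],[0,0,0,0,0,0,0],[0,0,0,0,0,0,0]]'
python3 - <<'E'
from h import *
s=st(); im=env.read_camera('wrist'); save(im,'w_slug');print(s['tcp_pos'],s['wrist_force'],s['finger_gap'])
E
```

```text
((321.7185974121094, 197.25347900390625), (64.17328643798828, 67.16566467285156), 173.4019775390625) 67 (array([0.4451, 0.2135]), np.float64(0.0605), 0.00043)
((320.3716125488281, 190.41090393066406), (96.31237030029297, 98.3283920288086), 88.48040771484375) 180 (array([0.4432, 0.212 ]), np.float64(0.0988), 0.00029)
clock: 11.0
tcp_pos: [0.6083, -0.0, 0.2193]
orientation: [-0.002, 0.708, 0.706, -0.001]
wrist_force: [0.1, 0.8, 0.2]
finger_gap: 0.0855
[ 6.08266333e-01 -2.12794689e-05  2.19303773e-01] [0.13979813 0.83144441 0.18135226] 0.0854563207529113
```

View pics/w_slug.png

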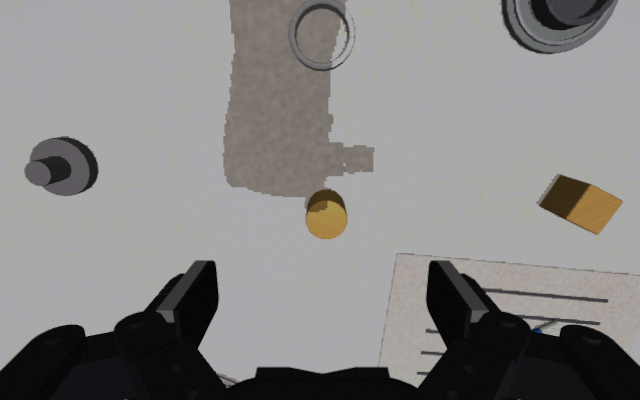

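View pics/w_st2m.png

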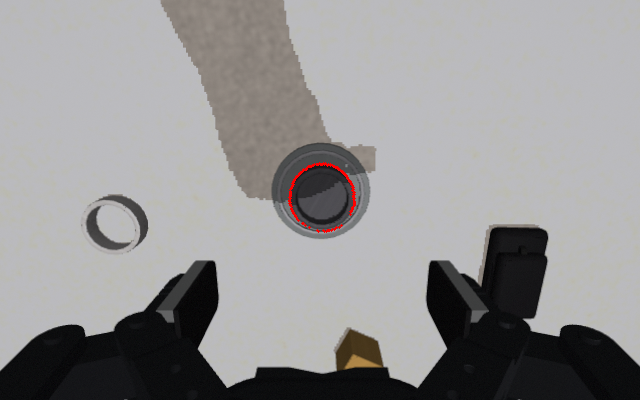

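The slug's top face is at (326,220), collar above at (322,34).

Run:
```python
from h import *
s=st(); im=cv2.cvtColor(cv2.imread('pics/w_slug.png'),cv2.COLOR_BGR2RGB)
hsv=cv2.cvtColor(im,cv2.COLOR_RGB2HSV); m=(hsv[...,1]>110).astype(np.uint8); m[:, :290]=0; m[:,360:]=0; m[:180]=0;m[250:]=0
c=max(cv2.findContours(m,0,cv2.CHAIN_APPROX_NONE)[0],key=len)[:,0,:].astype(float)
print(c.min(0),c.max(0)); Q=c[c[:,1]>219]; print(center(Q,.044,'wrist',s))
```

```text
[306. 190.] [346. 238.]
(array([0.6455, 0.0048]), np.float64(0.0371), 0.00025)
```

```bash
python3 -m inch '[[0,0,0,0.09,0.73,0.4,0],[0,0,0,0,0,0.9,0],[0,0,0,0,0,0.9,0],[0,0,0,0,0,0.6,0],[0,0,0,0,0,0,0],[0,0,0,0,0,0,0]]'
python3 - <<'E'
from h import *
s=st(); im=env.read_camera('wrist'); save(im,'w_slug2');print(s['tcp_pos'],s['wrist_force'],s['finger_gap'])
hsv=cv2.cvtColor(im,cv2.COLOR_RGB2HSV); m=(hsv[...,1]>110).astype(np.uint8); m[:, :250]=0; m[:,400:]=0; m[350:]=0
c=max(cv2.findContours(m,0,cv2.CHAIN_APPROX_NONE)[0],key=len)[:,0,:].astype(float)
print(c.min(0),c.max(0)); x,y=c.min(0);X,Y=c.max(0); Q=c[c[:,1]>Y-(X-x)/2+1]; print(center(Q,.044,'wrist',s))
E
```

```text
clock: 11.65
tcp_pos: [0.6441, 0.0068, 0.0824]
orientation: [-0.001, 0.707, 0.707, -0.0]
wrist_force: [-0.3, 0.3, -0.2]
finger_gap: 0.0857
[0.6441014  0.00682168 0.0823958 ] [-0.29398647  0.29649017 -0.21307794] 0.08565265091723465
[282. 187.] [351. 269.]
(array([0.645 , 0.0036]), np.float64(0.0379), 0.00017)
```

View pics/w_slug2.png

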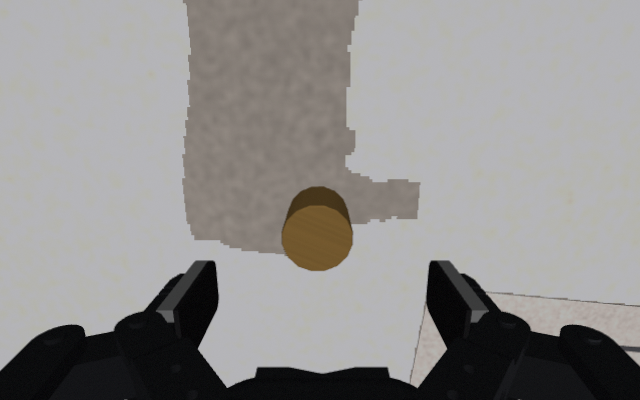

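Slug's top is at (317,237), 3 mm off centre sideways; corrected while descending.

```bash
python3 -m inch '[[0,0,0,-0.06,0,0.4,0],[0,0,0,0,0,0.5,0],[0,0,0,0,0,0.25,0],[0,0,0,0,0,0.06,0],[0,0,0,0,0,0,1],[0,0,0,0,0,0,1],[0,0,0,0,0,0,1],[0,0,0,0,0,0,1],[0,0,0,0,0,0,1],[0,0,0,0,0,0,1],[0,0,0,0,0,0,1],[0,0,0,0,0,0,1]]' 50
```

```text
clock: 12.9
tcp_pos: [0.6463, 0.0029, 0.0235]
orientation: [0.001, 0.707, 0.707, 0.001]
wrist_force: [-0.4, 1.6, 5.6]
finger_gap: 0.0381
```

```bash
python3 -m inch '[[0,0,0,0,0,-0.1,1],[0,0,0,0,0,-0.3,1],[0,0,0,0,0,-0.5,1],[0,0,0,0,0,-0.5,1],[0,0,0,0,0,-0.3,1],[0,0,0,0,0,-0.1,1],[0,0,0,0,0,0,1]]'
python3 - <<'E'
from h import *
s=st(); im=env.read_camera('wrist'); save(im,'w_slug3');print(s['tcp_pos'],s['wrist_force'],s['finger_gap'])
g=env.read_camera('scene');cv2.imwrite('pics/s_slug3z.png',cv2.resize(cv2.cvtColor(g,cv2.COLOR_RGB2BGR)[140:260,260:420],None,fx=5,fy=5))
E
```

```text
clock: 13.6
tcp_pos: [0.645, 0.0025, 0.1118]
orientation: [0.0, 0.707, 0.707, -0.0]
wrist_force: [-0.6, 1.4, -4.9]
finger_gap: 0.0382
[0.64503434 0.00248896 0.11182937] [-0.60607167  1.40825081 -4.88960282] 0.03816554032749205
```

View pics/w_slug3.png

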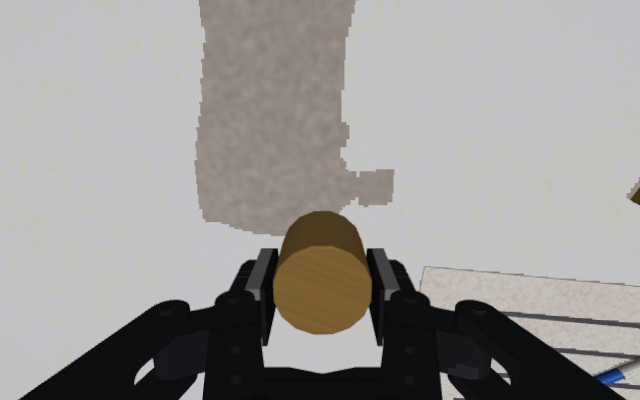

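View pics/s_slug3z.png

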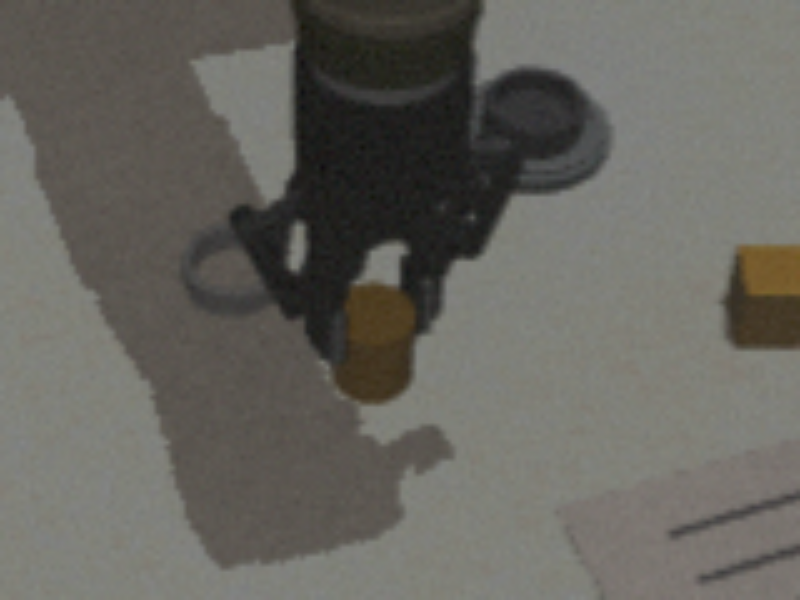

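Slug held upright (top at (322,290)). Carry to above the cup and look.

```bash
python3 -m inch '[[0,0,0,0.35,-0.35,0,1],[0,0,0,0.65,-0.6,0,1],[0,0,0,0.65,-0.6,0,1],[0,0,0,0.65,-0.6,0,1],[0,0,0,0.65,-0.6,0,1],[0,0,0,0.65,-0.6,0,1],[0,0,0,0.43,-0.44,0,1],[0,0,0,0.2,-0.2,0,1],[0,0,0,0,0,0,1],[0,0,0,0,0,0.3,1],[0,0,0,0,0,0.2,1],[0,0,0,0,0,0,1]]'
python3 - <<'E'
from h import *
s=st(); im=env.read_camera('wrist'); save(im,'w_pl2');print(s['tcp_pos'],s['wrist_force'],s['finger_gap'])
hsv=cv2.cvtColor(im,cv2.COLOR_RGB2HSV); m=(hsv[...,1]>110).astype(np.uint8); m[:, :250]=0; m[:,400:]=0; m[350:]=0
c=max(cv2.findContours(m,0,cv2.CHAIN_APPROX_NONE)[0],key=len)[:,0,:].astype(float)
print(c.min(0),c.max(0)); x,y=c.min(0);X,Y=c.max(0); Q=c[c[:,1]>Y-(X-x)/2+1]; print('slug',center(Q,s['tcp_pos'][2]+.021,'wrist',s))
E
```

```text
clock: 14.9
tcp_pos: [0.4451, 0.2131, 0.0849]
orientation: [-0.001, 0.708, 0.706, -0.002]
wrist_force: [-0.5, -1.0, -5.2]
finger_gap: 0.0381
[0.44507406 0.2130592  0.08488794] [-0.51702271 -0.95606039 -5.17782673] 0.038126126839532364
[272. 211.] [372. 333.]
slug (array([0.4435, 0.2128]), np.float64(0.0379), 0.00017)
```

View pics/w_pl2.png

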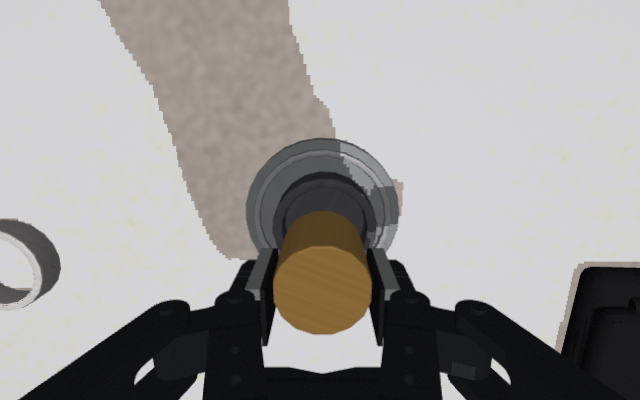

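Looking down, the cup is about (325,215) below the slug; nudging 1.5 mm in both axes, then lowering with force checks.

```bash
python3 -m inch '[[0,0,0,0.03,0.035,0.2,1],[0,0,0,0,0,0.2,1],[0,0,0,0,0,0.1,1],[0,0,0,0,0,0.1,1],[0,0,0,0,0,0,1],[0,0,0,0,0,0,1]]'
python3 - <<'E'
from h import *
s=st(); im=env.read_camera('wrist'); save(im,'w_pl3');print(s['tcp_pos'],s['wrist_force'],s['finger_gap'])
E
```

```text
clock: 15.55
tcp_pos: [0.4475, 0.2158, 0.0568]
orientation: [-0.0, 0.707, 0.707, -0.0]
wrist_force: [-0.1, -0.3, -5.0]
finger_gap: 0.0379
[0.44747671 0.21577987 0.05679959] [-0.13756868 -0.25696186 -4.95272414] 0.037877052552019584
```

View pics/w_pl3.png

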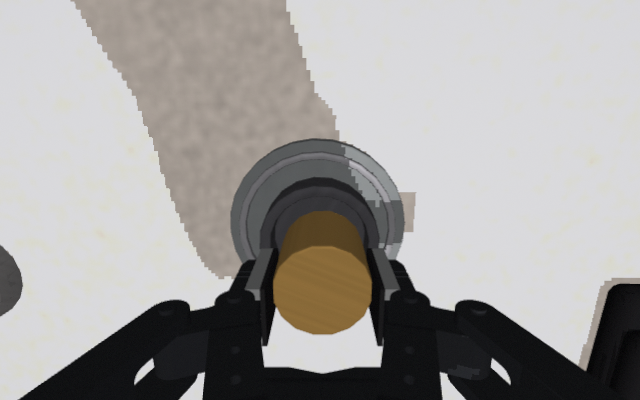

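```bash
python3 -m inch '[[0,0,0,0,0,0.08,1],[0,0,0,0,0,0.08,1],[0,0,0,0,0,0.08,1],[0,0,0,0,0,0,1]]'
python3 -m inch '[[0,0,0,0,0,0.04,1],[0,0,0,0,0,0.02,1],[0,0,0,0,0,0,1],[0,0,0,0,0,0,1]]'
```

```text
clock: 16.0
tcp_pos: [0.4469, 0.2156, 0.0441]
orientation: [-0.0, 0.707, 0.707, -0.001]
wrist_force: [-0.6, 0.1, -5.0]
finger_gap: 0.0382
clock: 16.4
tcp_pos: [0.4476, 0.2158, 0.0418]
orientation: [0.0, 0.707, 0.707, 0.0]
wrist_force: [0.3, 0.4, -5.0]
finger_gap: 0.0383
```

```bash
python3 -m inch '[[0,0,0,0,0,0.02,1],[0,0,0,0,0,0,1],[0,0,0,0,0,0,1]]'
python3 -m inch '[[0,0,0,0,0,0.02,1],[0,0,0,0,0,0,1],[0,0,0,0,0,0,1]]'
```

```text
clock: 16.7
tcp_pos: [0.4477, 0.2158, 0.0415]
orientation: [0.0, 0.707, 0.707, 0.0]
wrist_force: [-3.0, -0.1, 4.5]
finger_gap: 0.0381
clock: 17.0
tcp_pos: [0.4478, 0.2159, 0.0414]
orientation: [0.0, 0.707, 0.707, 0.001]
wrist_force: [-6.3, -1.1, 13.6]
finger_gap: 0.038
```

Contact exactly where full seating should be (0.0235 + 0.018 m). Release, retreat, look.

```bash
python3 -m inch '[[0,0,0,0,0,-0.02,1],[0,0,0,0,0,0,0],[0,0,0,0,0,0,0],[0,0,0,0,0,0,0],[0,0,0,0,0,0,0],[0,0,0,0,0,-0.4,0],[0,0,0,0,0,-1,0],[0,0,0,0,0,-1,0],[0,0,0,0,-0.4,-0.8,0],[0,0,0,0,0,-0.2,0],[0,0,0,0,0,0,0],[0,0,0,0,0,0,0]]'
python3 - <<'E'
from h import *
s=st(); im=env.read_camera('wrist'); save(im,'w_st4');print(s['tcp_pos'],s['wrist_force'],s['finger_gap'])
cv2.imwrite('pics/w_st4z.png',cv2.resize(cv2.cvtColor(im,cv2.COLOR_RGB2BGR)[110:270,220:430],None,fx=3.7,fy=3.7))
g=env.read_camera('scene');save(g,'s_st4');cv2.imwrite('pics/s_st4z.png',cv2.resize(cv2.cvtColor(g,cv2.COLOR_RGB2BGR)[120:195,320:420],None,fx=6,fy=6))
hsv=cv2.cvtColor(im,cv2.COLOR_RGB2HSV); m=(hsv[...,1]>110).astype(np.uint8); m[:, :250]=0; m[:,400:]=0; m[280:]=0
c=max(cv2.findContours(m,0,cv2.CHAIN_APPROX_NONE)[0],key=len)[:,0,:].astype(float)
print(c.min(0),c.max(0)); x,y=c.min(0);X,Y=c.max(0); Q=c[c[:,1]>Y-(X-x)/2+1]; print('slug',center(Q,.062,'wrist',s))
E
```

```text
clock: 18.2
tcp_pos: [0.4274, 0.2156, 0.2096]
orientation: [-0.0, 0.707, 0.707, -0.0]
wrist_force: [0.7, -1.0, -0.7]
finger_gap: 0.085
[0.42739198 0.21562872 0.20963367] [ 0.73583688 -0.96826406 -0.6644553 ] 0.08501488257699621
[300. 178.] [345. 231.]
slug (array([0.4471, 0.2155]), np.float64(0.0382), 0.00024)
```

View pics/w_st4z.png

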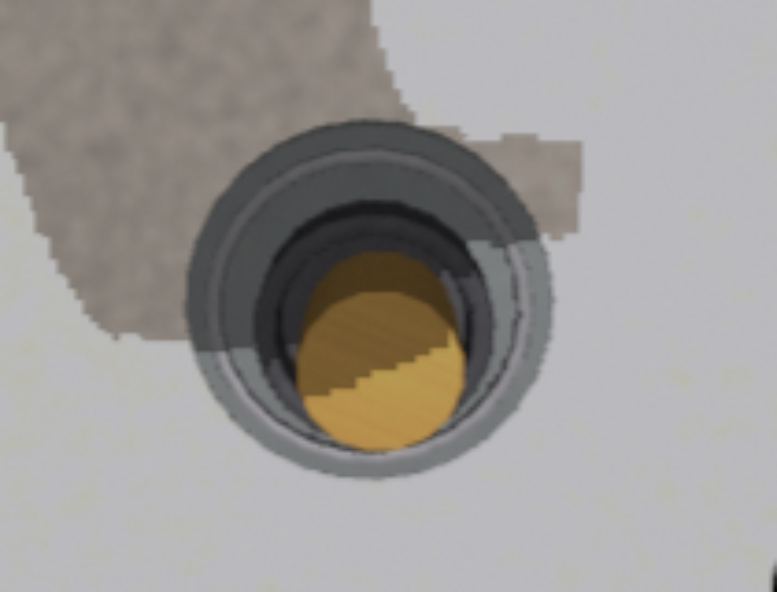

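View pics/s_st4z.png

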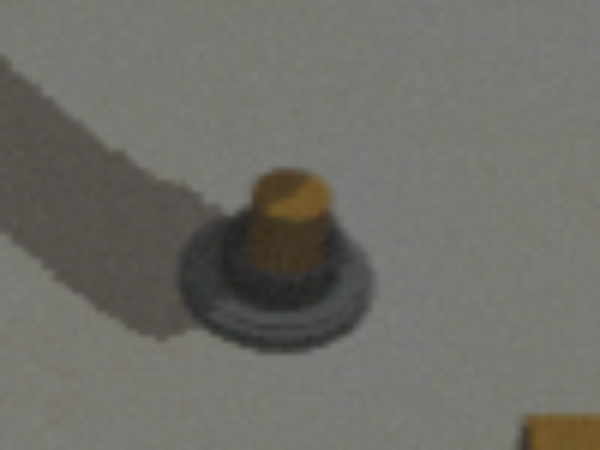

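Slug stands upright in the cup, roughly central (top at (322,210)). Next the collar.

```bash
python3 -m inch '[[0,0,0,-0.86,0.11,0,0],[0,0,0,-0.86,0.11,0,0],[0,0,0,-0.86,0.11,0,0],[0,0,0,-0.86,0.11,0,0],[0,0,0,-0.86,0.11,0,0],[0,0,0,0,0,0,0],[0,0,0,0,0,0,0]]'
python3 - <<'E'
from h import *
s=st(); im=env.read_camera('wrist'); save(im,'w_col');print(s['tcp_pos'],s['wrist_force'],s['finger_gap'])
cv2.imwrite('pics/w_colz.png',cv2.resize(cv2.cvtColor(im,cv2.COLOR_RGB2BGR)[110:270,220:430],None,fx=3.7,fy=3.7))
E
```

```text
clock: 19.0
tcp_pos: [0.4542, -0.0002, 0.2091]
orientation: [-0.002, 0.709, 0.706, -0.001]
wrist_force: [-0.6, -0.0, -0.1]
finger_gap: 0.0853
[ 4.54222478e-01 -1.73502440e-04  2.09123989e-01] [-0.60642327 -0.00792557 -0.05393121] 0.08531647299484117
```

View pics/w_colz.png

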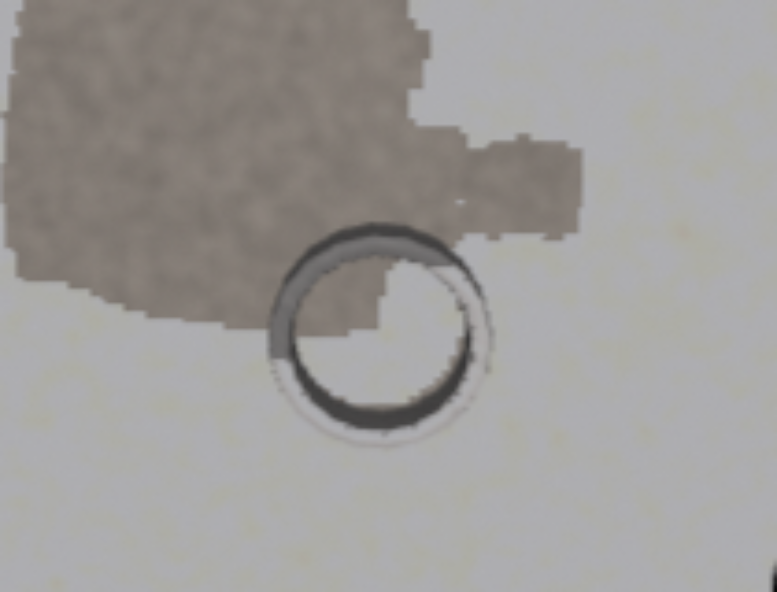

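Collar's top ring spans about (292..353, 173..230.5), centre (322.7,201.8).

Run:
```python
from h import *
s=st(); print(onz((322.7,201.8),.018,'wrist',s), onz((292.4,201.8),.018,'wrist',s)-onz((352.7,201.8),.018,'wrist',s))
```

```text
[0.47884205 0.00132905 0.018     ] [-0.00014702 -0.05903169  0.        ]
```

```bash
python3 -m inch '[[0,0,0,0.02,0.49,0.5,0],[0,0,0,0,0,0.9,0],[0,0,0,0,0,0.9,0],[0,0,0,0,0,0.8,0],[0,0,0,0,0,0.3,0],[0,0,0,0,0,0.1,0],[0,0,0,0,0,0,0],[0,0,0,0,0,0,0]]'
python3 - <<'E'
from h import *
s=st(); im=env.read_camera('wrist'); save(im,'w_col2');print(s['tcp_pos'],s['wrist_force'],s['finger_gap'])
E
```

```text
clock: 19.85
tcp_pos: [0.4803, 0.0023, 0.0367]
orientation: [0.001, 0.707, 0.707, 0.001]
wrist_force: [0.6, -0.1, 1.0]
finger_gap: 0.0857
[0.48025557 0.00231258 0.03672231] [ 0.58567002 -0.05040446  0.9843695 ] 0.08566771083090631
```

View pics/w_col2.png

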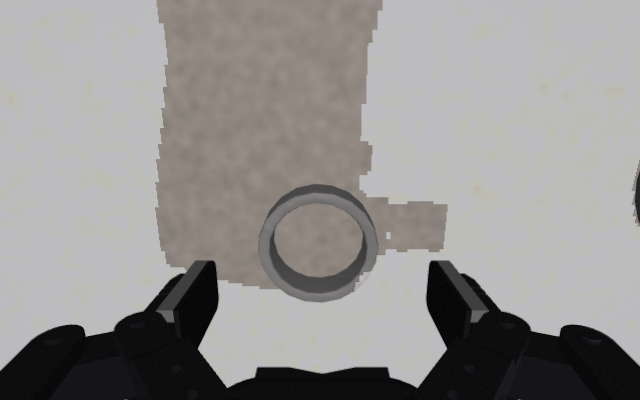

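Ring spans columns 259–378, bottom row 302: centre about (318.5,244).

Run:
```python
from h import *
s=st(); print(onz((318.5,302),.018,'wrist',s)-[.03,0,0], s['tcp_pos'])
```

```text
[ 4.79122831e-01 -1.06254635e-05  1.80000000e-02] [0.4805907  0.00207318 0.03704893]
```

```bash
python3 -m inch '[[0,0,0,-0.04,-0.025,0.3,0],[0,0,0,0,0,0.25,0],[0,0,0,0,0,0.11,0],[0,0,0,0,0,0,0],[0,0,0,0,0,0,1],[0,0,0,0,0,0,1],[0,0,0,0,0,0,1],[0,0,0,0,0,0,1],[0,0,0,0,0,0,1],[0,0,0,0,0,0,1],[0,0,0,0,0,0,1],[0,0,0,0,0,0,1]]' 25
python3 -m inch '[[0,0,0,0,0,-0.1,1],[0,0,0,0,0,-0.3,1],[0,0,0,0,0,-0.5,1],[0,0,0,0,0,-0.5,1],[0,0,0,0,0,-0.5,1],[0,0,0,0,0,-0.1,1],[0,0,0,0,0,0,1]]'
python3 - <<'E'
from h import *
s=st(); im=env.read_camera('wrist'); save(im,'w_col3');print(s['tcp_pos'],s['wrist_force'],s['finger_gap'])
g=env.read_camera('scene');cv2.imwrite('pics/s_col3z.png',cv2.resize(cv2.cvtColor(g,cv2.COLOR_RGB2BGR)[110:230,240:400],None,fx=5,fy=5))
E
```

```text
clock: 21.1
tcp_pos: [0.4789, -0.0003, 0.0041]
orientation: [0.001, 0.707, 0.707, 0.001]
wrist_force: [-1.7, 0.3, 5.2]
finger_gap: 0.0589
clock: 21.8
tcp_pos: [0.479, -0.0004, 0.1037]
orientation: [0.001, 0.707, 0.707, 0.001]
wrist_force: [-0.6, -0.2, -0.8]
finger_gap: 0.0592
[ 4.79024189e-01 -4.33735908e-04  1.03747259e-01] [-0.58655324 -0.16578647 -0.80541597] 0.059185292456056374
```

View pics/w_col3.png

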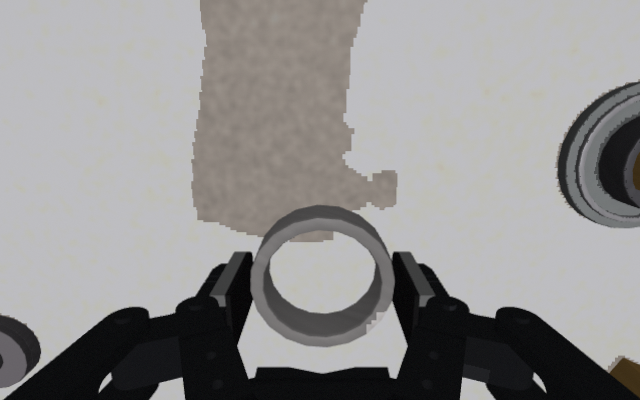

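View pics/s_col3z.png

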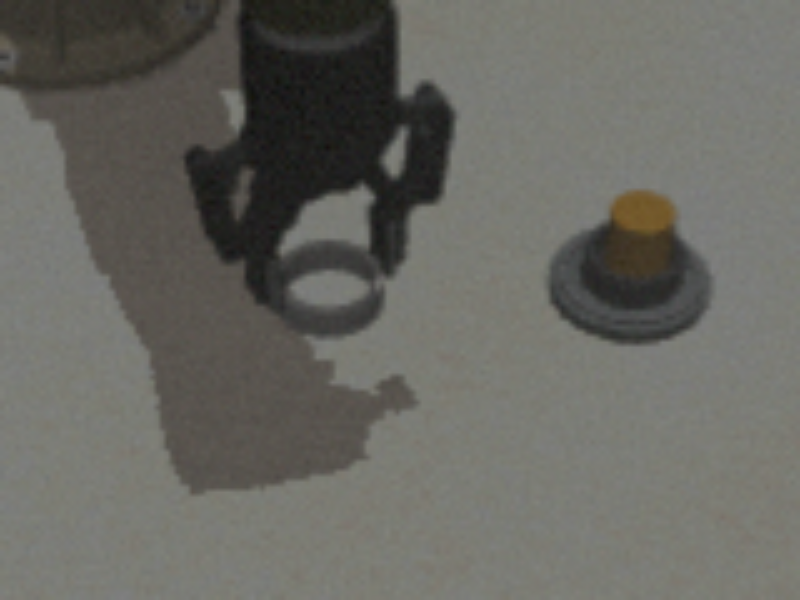

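```bash
python3 - <<'E'
from h import *
s=st(); print(onz((322.5,346.5),s['tcp_pos'][2]+.014,'wrist',s)-[.03,0,0]-s['tcp_pos'])
E
python3 -m inch '[[0,0,0,0.4,-0.08,0,1],[0,0,0,0.8,-0.11,0,1],[0,0,0,0.8,-0.11,0,1],[0,0,0,0.8,-0.11,0,1],[0,0,0,0.7,-0.1,0,1],[0,0,0,0.5,-0.08,0,1],[0,0,0,0.32,-0.06,0,1],[0,0,0,0,0,0,1],[0,0,0,0,0,0,1],[0,0,0,0,0,0,1]]'
python3 - <<'E'
from h import *
s=st(); im=env.read_camera('wrist'); save(im,'w_pl5');print(s['tcp_pos'],s['wrist_force'],s['finger_gap'])
hsv=cv2.cvtColor(im,cv2.COLOR_RGB2HSV); m=(hsv[...,1]>110).astype(np.uint8); m[:, :250]=0; m[:,400:]=0; m[330:]=0
c=max(cv2.findContours(m,0,cv2.CHAIN_APPROX_NONE)[0],key=len)[:,0,:].astype(float)
print(c.min(0),c.max(0)); x,y=c.min(0);X,Y=c.max(0); Q=c[c[:,1]>Y-(X-x)/2+1]; print('slug',center(Q,.062,'wrist',s))
E
```

```text
[-0.0008665  -0.00010138  0.014     ]
clock: 22.9
tcp_pos: [0.4454, 0.2149, 0.102]
orientation: [-0.0, 0.708, 0.707, -0.001]
wrist_force: [-0.2, -0.8, -1.0]
finger_gap: 0.059
[0.44541798 0.21494706 0.10204539] [-0.19065878 -0.80995627 -1.02474918] 0.059044258361252995
[289. 231.] [358. 269.]
slug (array([0.449 , 0.2153]), np.float64(0.0347), 0.0008)
```

View pics/w_pl5.png

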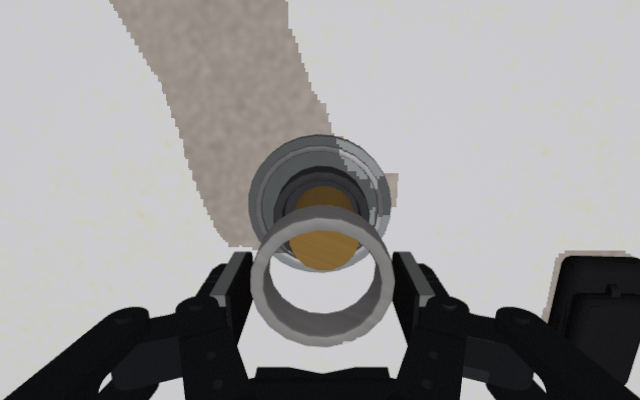

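Run:
```python
from h import *
s=st(); print(onz((323.7,269.7),.062,'wrist',s)-[.02,0,0],s['tcp_pos'])
```

```text
[0.44660523 0.21542045 0.062     ] [0.44564319 0.2148012  0.10225683]
```

Slug visible through the collar, 2 mm correction needed; lowering part-way.

```bash
python3 -m inch '[[0,0,0,0.01,0.035,0.3,1],[0,0,0,0,0,0.3,1],[0,0,0,0,0,0.12,1],[0,0,0,0,0,0,1],[0,0,0,0,0,0,1]]'
python3 - <<'E'
from h import *
s=st(); im=env.read_camera('wrist'); save(im,'w_pl6');print(s['tcp_pos'],s['wrist_force'],s['finger_gap'])
E
```

```text
clock: 23.45
tcp_pos: [0.4478, 0.2159, 0.0671]
orientation: [0.0, 0.708, 0.707, 0.0]
wrist_force: [0.5, -0.7, -0.5]
finger_gap: 0.0589
[0.44780986 0.21592694 0.06712508] [ 0.51271041 -0.67974118 -0.48935697] 0.05892561891595211
```

View pics/w_pl6.png

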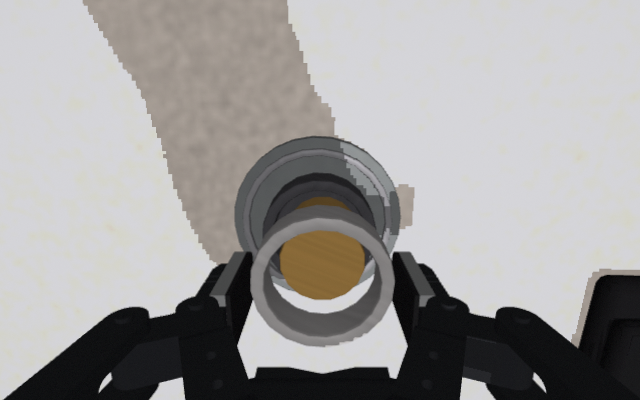

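Run:
```python
from h import *
s=st(); print(onz((322.3,300.2),.062,'wrist',s)-[.02,0,0],s['tcp_pos'])
im=cv2.imread('pics/w_pl6.png')[190:360,240:410]; cv2.imwrite('pics/w_pl6z.png',cv2.resize(im,None,fx=3.5,fy=3.5))
# predicted bottom-inner circle of collar if centre = TCP+(-.0009,0)
for a in (0,90,180,270): print(a,proj([s['tcp_pos'][0]-.0009+.024*np.cos(np.deg2rad(a)),s['tcp_pos'][1]+.024*np.sin(np.deg2rad(a)),.063],'wrist',s))
```

```text
[0.44694297 0.21594243 0.062     ] [0.44803462 0.2161068  0.06737584]
0 [322.6634966  309.22846949]
90 [375.75377281 262.66587519]
180 [322.55058099 212.20224815]
270 [269.46941687 262.82898623]
```

View pics/w_pl6z.png

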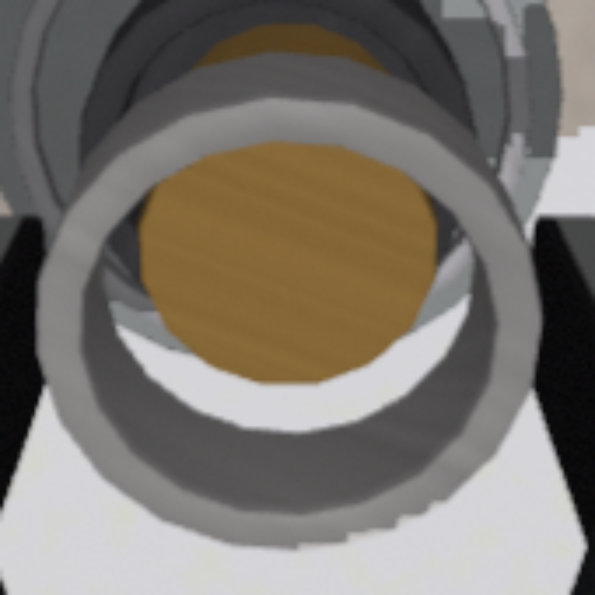

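Fore-aft gap at the near side is 14 px (about 6.3 mm against 4 mm nominal), so shift about 2 mm toward the robot before passing over the slug.

```bash
python3 -m inch '[[0,0,0,0,-0.04,0.1,1],[0,0,0,0,0,0.1,1],[0,0,0,0,0,0.04,1],[0,0,0,0,0,0,1],[0,0,0,0,0,0,1]]'
python3 - <<'E'
from h import *
s=st(); im=env.read_camera('wrist'); save(im,'w_pl7');print(s['tcp_pos'],s['wrist_force'],s['finger_gap'])
im=cv2.cvtColor(im,cv2.COLOR_RGB2BGR)[190:360,240:410]; cv2.imwrite('pics/w_pl7z.png',cv2.resize(im,None,fx=3.5,fy=3.5))
E
```

```text
clock: 24.0
tcp_pos: [0.4455, 0.2163, 0.0547]
orientation: [-0.0, 0.707, 0.707, -0.0]
wrist_force: [-0.5, -0.2, -1.6]
finger_gap: 0.0588
[0.44545585 0.21628886 0.05474285] [-0.5300015  -0.19122563 -1.58492078] 0.058764486876903554
```

View pics/w_pl7z.png

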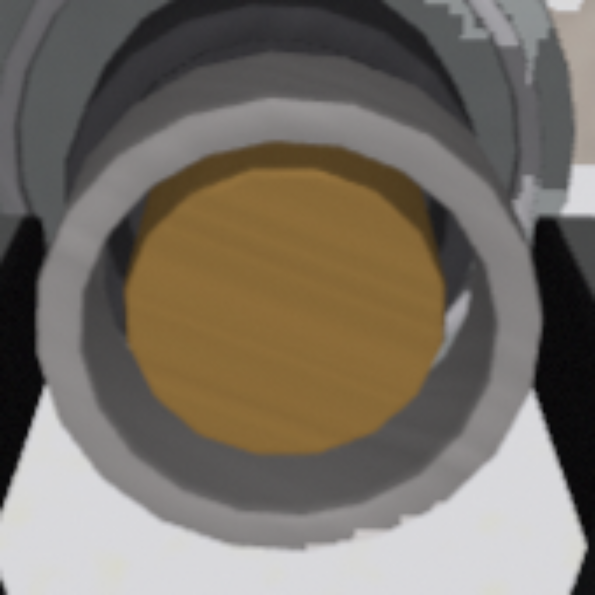

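Run:
```python
from h import *
s=st(); z=s['tcp_pos'][2]
v=lambda r:190+r/3.5; u=lambda c:240+c/3.5
zt=z-.0041+.018
print('collar',(onz((u(289),v(547)),zt,'wrist',s)-[.03,0,0]),(onz((u(289),v(513)),zt,'wrist',s)-[.024,0,0]),(onz((u(289),v(140)),zt,'wrist',s)+[.024,0,0]))
print('slug',(onz((u(285),v(455)),.062,'wrist',s)-[.02,0,0]),(onz((u(285),v(167)),.062,'wrist',s)+[.02,0,0]))
```

```text
collar [0.44474159 0.21624404 0.06876359] [0.44590811 0.21624655 0.06876359] [0.44596281 0.21627123 0.06876359]
slug [0.44655344 0.21575979 0.062     ] [0.44789905 0.21581426 0.062     ]
```

Collar surrounds the slug top cleanly with clearance all round. Lowering.

```bash
python3 -m inch '[[0,0,0,0,0.02,0.1,1],[0,0,0,0,0,0.1,1],[0,0,0,0,0,0.06,1],[0,0,0,0,0,0.04,1],[0,0,0,0,0,0,1],[0,0,0,0,0,0,1]]'
python3 -m inch '[[0,0,0,0,0,0.03,1],[0,0,0,0,0,0,1],[0,0,0,0,0,0,1]]'
python3 -m inch '[[0,0,0,0,0,0.02,1],[0,0,0,0,0,0,1],[0,0,0,0,0,0,1]]'
```

```text
clock: 24.65
tcp_pos: [0.4465, 0.2163, 0.0398]
orientation: [-0.0, 0.707, 0.707, -0.0]
wrist_force: [0.2, 0.8, -1.1]
finger_gap: 0.0589
clock: 24.95
tcp_pos: [0.4465, 0.2163, 0.0384]
orientation: [-0.0, 0.707, 0.707, 0.0]
wrist_force: [1.0, -0.2, -0.9]
finger_gap: 0.059
clock: 25.25
tcp_pos: [0.4465, 0.2163, 0.0373]
orientation: [-0.0, 0.707, 0.707, 0.0]
wrist_force: [-0.1, 0.6, -0.9]
finger_gap: 0.059
```

```bash
python3 -m inch '[[0,0,0,0,0,0.02,1],[0,0,0,0,0,0,1],[0,0,0,0,0,0,1]]'
python3 -m inch '[[0,0,0,0,0,0.01,1],[0,0,0,0,0,0,1],[0,0,0,0,0,0,1]]'
```

```text
clock: 25.55
tcp_pos: [0.4465, 0.2163, 0.0363]
orientation: [-0.0, 0.707, 0.707, 0.0]
wrist_force: [0.6, -0.2, 0.7]
finger_gap: 0.0594
clock: 25.85
tcp_pos: [0.4466, 0.2163, 0.0361]
orientation: [0.0, 0.707, 0.707, 0.0]
wrist_force: [-2.8, -0.9, 5.5]
finger_gap: 0.0591
```

```bash
python3 -m inch '[[0,0,0,0,0,-0.01,1],[0,0,0,0,0,0,0],[0,0,0,0,0,0,0],[0,0,0,0,0,0,0],[0,0,0,0,0,0,0],[0,0,0,0,0,-0.4,0],[0,0,0,0,0,-1,0],[0,0,0,0,0,-1,0],[0,0,0,0,-0.5,-0.8,0],[0,0,0,0,0,-0.2,0],[0,0,0,0,0,0,0],[0,0,0,0,0,0,0]]'
python3 - <<'E'
from h import *
s=st(); im=env.read_camera('wrist'); save(im,'w_st6');print(s['tcp_pos'],s['wrist_force'],s['finger_gap'])
cv2.imwrite('pics/w_st6z.png',cv2.resize(cv2.cvtColor(im,cv2.COLOR_RGB2BGR)[110:270,220:430],None,fx=3.7,fy=3.7))
g=env.read_camera('scene');save(g,'s_st6');cv2.imwrite('pics/s_st6z.png',cv2.resize(cv2.cvtColor(g,cv2.COLOR_RGB2BGR)[120:195,320:420],None,fx=6,fy=6))
hsv=cv2.cvtColor(im,cv2.COLOR_RGB2HSV); m=(hsv[...,1]>110).astype(np.uint8); m[:, :250]=0; m[:,400:]=0; m[280:]=0
c=max(cv2.findContours(m,0,cv2.CHAIN_APPROX_NONE)[0],key=len)[:,0,:].astype(float)
print(c.min(0),c.max(0)); x,y=c.min(0);X,Y=c.max(0); Q=c[c[:,1]>Y-(X-x)/2+1]; print('slug',center(Q,.062,'wrist',s))
E
```

```text
clock: 27.05
tcp_pos: [0.4214, 0.2162, 0.2052]
orientation: [-0.0, 0.707, 0.707, -0.0]
wrist_force: [-0.5, -1.0, -1.1]
finger_gap: 0.0855
[0.42144529 0.21615313 0.20521617] [-0.50890437 -0.97690355 -1.07943472] 0.08547552264855303
[299. 189.] [345. 239.]
slug (array([0.4467, 0.2155]), np.float64(0.0386), 0.00022)
```

View pics/w_st6z.png

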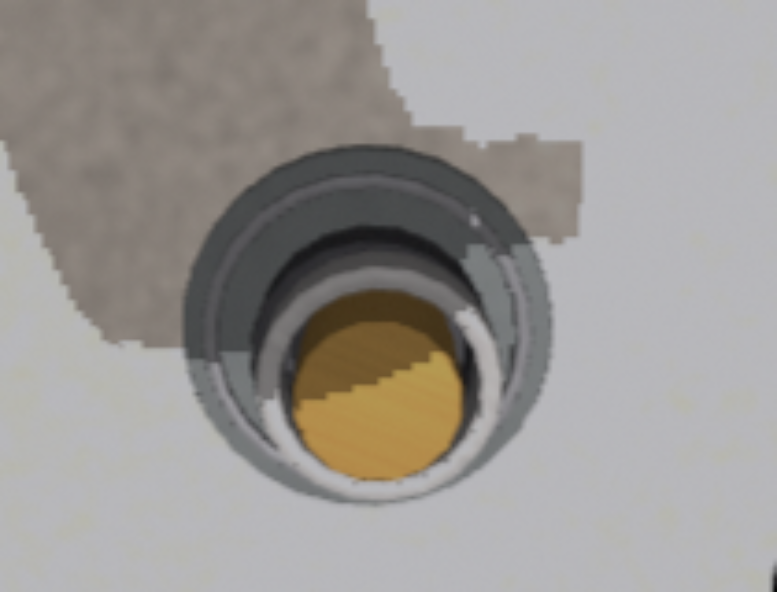

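View pics/s_st6z.png

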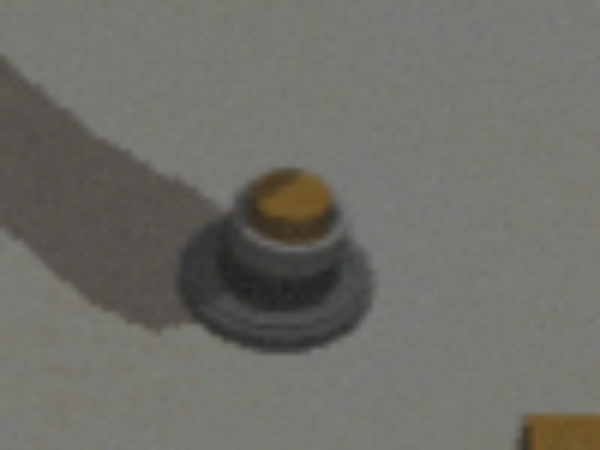

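Collar lies flat on the cup's rim around the slug. Now the left-hand cap.

```bash
python3 -m inch '[[0,0,0,-0.86,0.27,0,0],[0,0,0,-0.86,0.27,0,0],[0,0,0,-0.86,0.27,0,0],[0,0,0,-0.86,0.27,0,0],[0,0,0,-0.86,0.27,0,0],[0,0,0,-0.86,0.27,0,0],[0,0,0,-0.86,0.27,0,0],[0,0,0,-0.86,0.27,0,0],[0,0,0,-0.86,0.27,0,0],[0,0,0,-0.86,0.27,0,0],[0,0,0,-0.86,0.27,0,0],[0,0,0,0,0,0,0]]'
python3 - <<'E'
from h import *
s=st(); im=env.read_camera('wrist'); s=st(); im=env.read_camera('wrist'); save(im,'w_cap');print(s['tcp_pos'],s['wrist_force'],s['finger_gap'])
E
```

```text
clock: 28.35
tcp_pos: [0.5701, -0.2623, 0.2024]
orientation: [-0.001, 0.709, 0.705, -0.001]
wrist_force: [-0.2, 0.4, 0.1]
finger_gap: 0.0855
[ 0.56928246 -0.2595272   0.20272716] [-0.30821125 -0.24052846  0.52457796] 0.08576659733609455
```

View pics/w_cap.png

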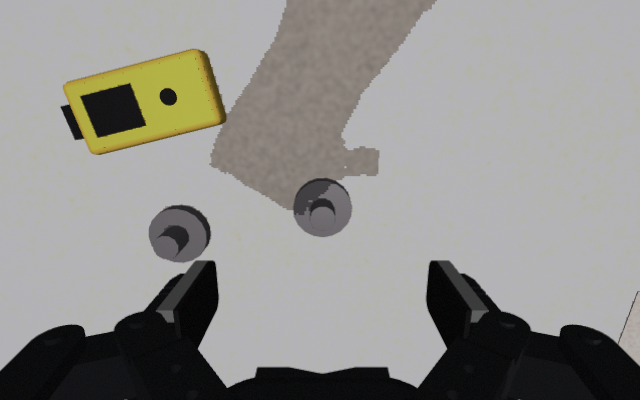

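Target cap: plate spans columns 294–352, bottom row 237; knob top about (322,217). The other cap is at (179,234), well to the robot's right.

Run:
```python
from h import *
s=st(); print(onz((323,237.3),.015,'wrist',s)-[.029,0,0], onz((322,229),.043,'wrist',s)-[.012,0,0],s['tcp_pos'])
im=cv2.imread('pics/w_cap.png')[170:245,285:360]; cv2.imwrite('pics/w_capz.png',cv2.resize(im,None,fx=8,fy=8,interpolation=cv2.INTER_CUBIC))
```

```text
[ 0.60040043 -0.25672636  0.015     ] [ 0.5980902  -0.25773656  0.043     ] [ 0.56886451 -0.25775625  0.20325834]
```

View pics/w_capz.png

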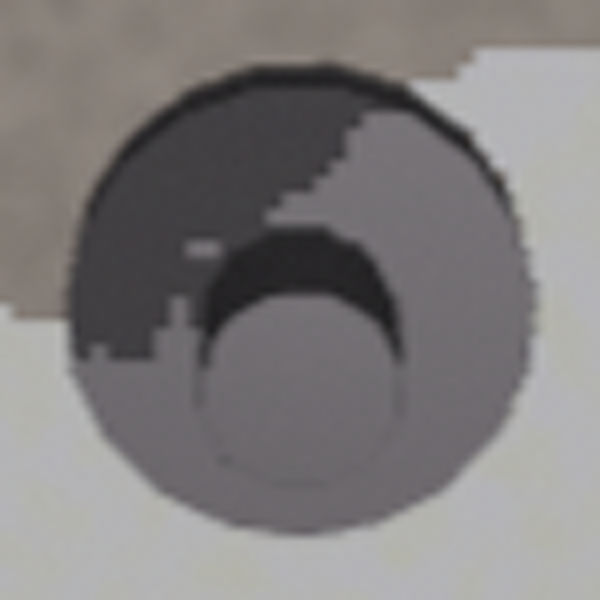

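```bash
python3 -m inch '[[0,0,0,0.01,0.62,0.4,0],[0,0,0,0,0,0.9,0],[0,0,0,0,0,0.9,0],[0,0,0,0,0,0.5,0],[0,0,0,0,0,0.1,0],[0,0,0,0,0,0,0],[0,0,0,0,0,0,0]]'
python3 - <<'E'
from h import *
s=st(); im=env.read_camera('wrist'); save(im,'w_cap2');print(s['tcp_pos'],s['wrist_force'],s['finger_gap'])
E
```

```text
clock: 29.15
tcp_pos: [0.6017, -0.2563, 0.0681]
orientation: [0.001, 0.707, 0.707, 0.0]
wrist_force: [0.2, 0.5, 0.7]
finger_gap: 0.0855
[ 0.6017059  -0.25629204  0.0680649 ] [0.22386194 0.48837501 0.72060774] 0.08549409572919209
```

View pics/w_cap2.png

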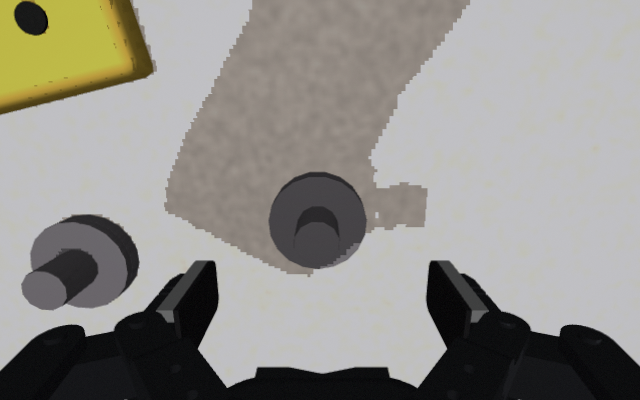

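Plate centred at column 318, bottom row 269.

Run:
```python
from h import *
s=st(); print(onz((318.2,269),.015,'wrist',s)-[.029,0,0], onz((317.8,241),.043,'wrist',s),s['tcp_pos'])
```

```text
[ 0.60066417 -0.25939234  0.015     ] [ 0.59951884 -0.25915348  0.043     ] [ 0.60205723 -0.25670486  0.06858985]
```

```bash
python3 -m inch '[[0,0,0,-0.05,-0.03,0.3,0],[0,0,0,0,0,0.4,0],[0,0,0,0,0,0.2,0],[0,0,0,0,0,0.05,0],[0,0,0,0,0,0,0.5],[0,0,0,0,0,0,1],[0,0,0,0,0,0,1],[0,0,0,0,0,0,1],[0,0,0,0,0,0,1],[0,0,0,0,0,0,1],[0,0,0,0,0,0,1],[0,0,0,0,0,0,1]]' 30
python3 -m inch '[[0,0,0,0,0,0,1],[0,0,0,0,0,0,1],[0,0,0,0,0,0,1]]'
```

```text
clock: 30.4
tcp_pos: [0.5996, -0.2591, 0.0195]
orientation: [0.001, 0.707, 0.707, 0.0]
wrist_force: [-0.9, 1.1, 6.1]
finger_gap: 0.0229
clock: 30.7
tcp_pos: [0.5996, -0.2591, 0.0195]
orientation: [0.001, 0.707, 0.707, 0.0]
wrist_force: [-1.1, 0.2, 5.8]
finger_gap: 0.0229
```

```bash
python3 -m inch '[[0,0,0,0,0,-0.1,1],[0,0,0,0,0,-0.3,1],[0,0,0,0,0,-0.5,1],[0,0,0,0,0,-0.6,1],[0,0,0,0,0,-0.5,1],[0,0,0,0,0,-0.2,1],[0,0,0,0,0,0,1]]'
python3 - <<'E'
from h import *
s=st(); im=env.read_camera('wrist'); save(im,'w_cap3');print(s['tcp_pos'],s['wrist_force'],s['finger_gap'])
g=env.read_camera('scene');cv2.imwrite('pics/s_cap3z.png',cv2.resize(cv2.cvtColor(g,cv2.COLOR_RGB2BGR)[150:300,140:340],None,fx=4,fy=4))
E
```

```text
clock: 31.4
tcp_pos: [0.6, -0.2593, 0.1301]
orientation: [0.001, 0.707, 0.707, 0.0]
wrist_force: [-0.3, -0.1, -1.2]
finger_gap: 0.0228
[ 0.59999869 -0.25930404  0.13011111] [-0.33741241 -0.13197118 -1.22287241] 0.022801920087913593
```

View pics/w_cap3.png

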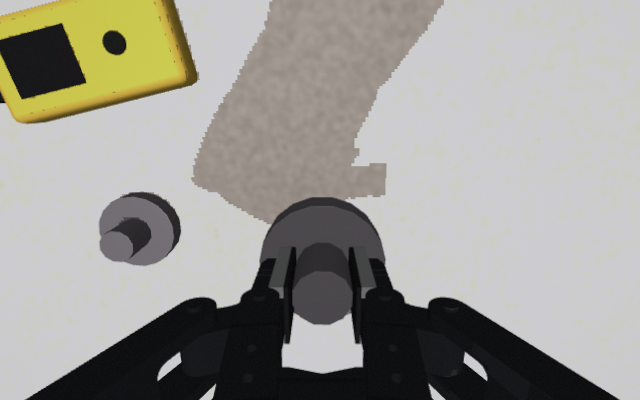

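View pics/s_cap3z.png

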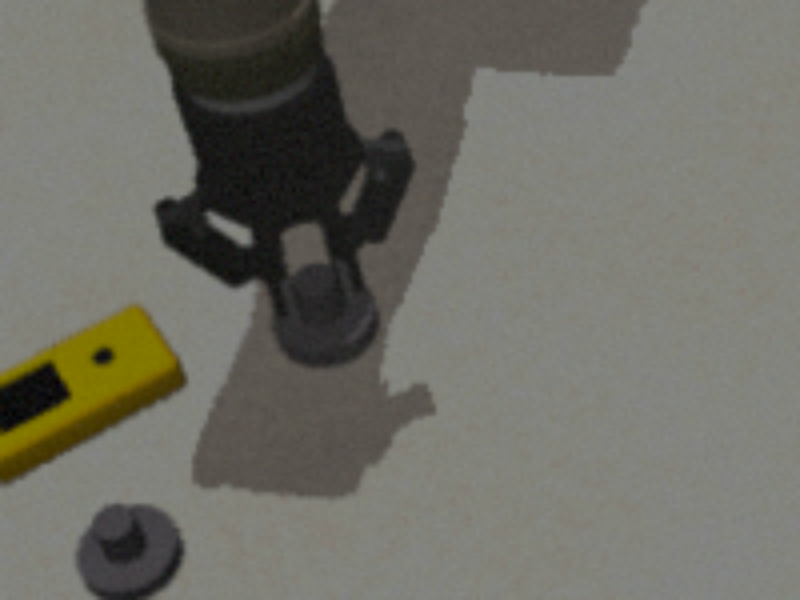

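Cap held level by the knob. Carry to the stand.

```bash
python3 - <<'E'
from h import *
s=st(); print(onz((322.5,324.7),s['tcp_pos'][2]+.0235,'wrist',s)-[.012,0,0]-s['tcp_pos'])
E
python3 -m inch '[[0,0,0,0.45,-0.15,0,1],[0,0,0,0.85,-0.27,0,1],[0,0,0,0.85,-0.27,0,1],[0,0,0,0.85,-0.27,0,1],[0,0,0,0.85,-0.27,0,1],[0,0,0,0.85,-0.27,0,1],[0,0,0,0.85,-0.27,0,1],[0,0,0,0.85,-0.27,0,1],[0,0,0,0.85,-0.27,0,1],[0,0,0,0.85,-0.27,0,1],[0,0,0,0.85,-0.27,0,1],[0,0,0,0.4,-0.22,0,1]]'
python3 -m inch '[[0,0,0,0.15,0,0,1],[0,0,0,0,0,0,1],[0,0,0,0,0,0,1],[0,0,0,0,0,0,1]]'
python3 - <<'E'
from h import *
s=st(); im=env.read_camera('wrist'); save(im,'w_pl8');print(s['tcp_pos'],s['wrist_force'],s['finger_gap'])
g=env.read_camera('scene');save(g,'s_pl8');cv2.imwrite('pics/s_pl8z.png',cv2.resize(cv2.cvtColor(g,cv2.COLOR_RGB2BGR)[80:200,290:450],None,fx=5,fy=5))
E
```

```text
[-0.00032408 -0.00012388  0.0235    ]
clock: 32.7
tcp_pos: [0.4436, 0.2112, 0.127]
orientation: [-0.001, 0.706, 0.708, -0.001]
wrist_force: [-0.0, -0.0, -0.8]
finger_gap: 0.0227
clock: 33.1
tcp_pos: [0.4464, 0.2151, 0.1284]
orientation: [-0.0, 0.708, 0.706, -0.0]
wrist_force: [0.7, -0.1, -0.8]
finger_gap: 0.0231
[0.44643298 0.21510537 0.12837842] [ 0.72025012 -0.08233128 -0.81068225] 0.023118426630734455
```

View pics/w_pl8.png

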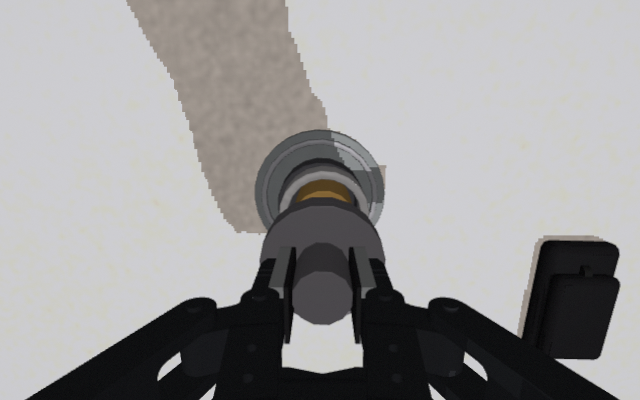

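View pics/s_pl8z.png

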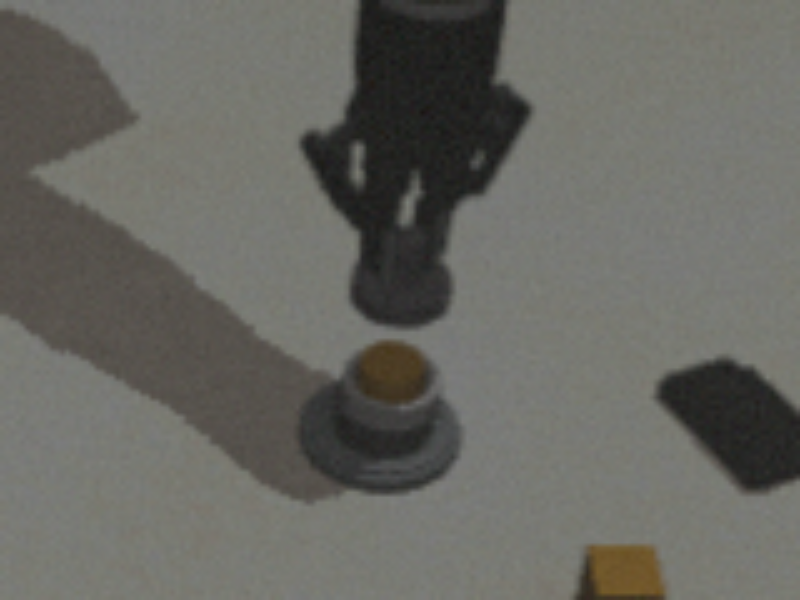

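Cap is nearly straight over the slug. Lower to just above and check.

```bash
python3 -m inch '[[0,0,0,0.015,0.012,0.3,1],[0,0,0,0,0,0.3,1],[0,0,0,0,0,0.2,1],[0,0,0,0,0,0.04,1],[0,0,0,0,0,0,1],[0,0,0,0,0,0,1]]'
python3 - <<'E'
from h import *
s=st(); im=env.read_camera('wrist'); save(im,'w_pl9');print(s['tcp_pos'],s['wrist_force'],s['finger_gap'])
g=env.read_camera('scene');save(g,'s_pl9');cv2.imwrite('pics/s_pl9z.png',cv2.resize(cv2.cvtColor(g,cv2.COLOR_RGB2BGR)[110:190,315:421],None,fx=7,fy=7,interpolation=cv2.INTER_CUBIC))
T=s['tcp_pos']; c=np.array([T[0]-.0003,T[1],0])
for nm,ctr,z in (('cap plate top',c,T[2]-.0195+.015),('cap bottom',c,T[2]-.0195),('slug top',np.array([.4466,.2157,0]),.062),('collar top',np.array([.4462,.216,0]),.05)):
    p=proj(ctr+[0,0,z],'scene'); print(nm,((p-[315,110])*7).round())
E
```

```text
clock: 33.8
tcp_pos: [0.4472, 0.217, 0.0874]
orientation: [0.0, 0.707, 0.707, 0.0]
wrist_force: [0.4, 0.0, -0.5]
finger_gap: 0.0225
[0.44716941 0.21700102 0.08735908] [ 0.35970721  0.0408133  -0.48036941] 0.022530417408543654
cap plate top [380. 248.]
cap bottom [377. 276.]
slug top [373. 287.]
collar top [370. 308.]
```

View pics/s_pl9z.png

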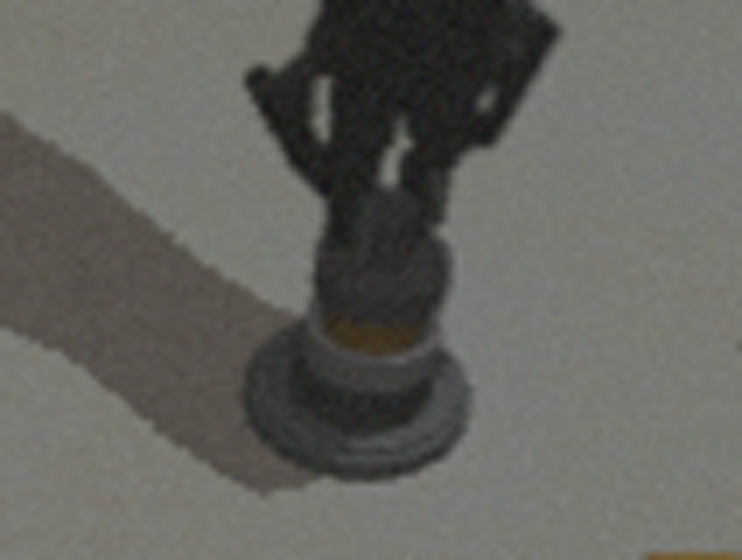

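View pics/w_pl9.png

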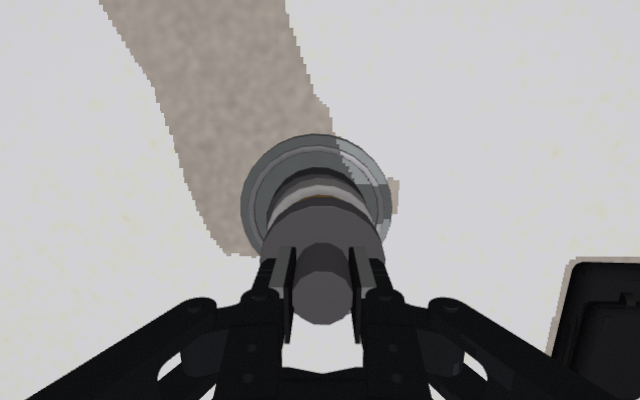

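Scene view: cap about 1–2 mm to the left (+y) of the stack; well within the 5 mm clearance, correcting 1 mm and lowering.

```bash
python3 -m inch '[[0,0,0,-0.02,0,0.06,1],[0,0,0,0,0,0.06,1],[0,0,0,0,0,0.04,1],[0,0,0,0,0,0,1],[0,0,0,0,0,0,1]]'
python3 -m inch '[[0,0,0,0,0,0.05,1],[0,0,0,0,0,0.04,1],[0,0,0,0,0,0,1],[0,0,0,0,0,0,1]]'
```

```text
clock: 34.4
tcp_pos: [0.4465, 0.216, 0.0787]
orientation: [-0.0, 0.707, 0.707, -0.0]
wrist_force: [0.1, -0.1, -1.5]
finger_gap: 0.023
clock: 34.8
tcp_pos: [0.4465, 0.216, 0.0742]
orientation: [-0.0, 0.707, 0.707, -0.0]
wrist_force: [-0.0, -0.1, -1.4]
finger_gap: 0.0233
```

```bash
python3 -m inch '[[0,0,0,0,0,0.02,1],[0,0,0,0,0,0,1],[0,0,0,0,0,0,1]]'
python3 -m inch '[[0,0,0,0,0,0.015,1],[0,0,0,0,0,0,1],[0,0,0,0,0,0,1]]'
```

```text
clock: 35.1
tcp_pos: [0.4466, 0.216, 0.0733]
orientation: [-0.0, 0.707, 0.707, 0.0]
wrist_force: [-0.2, -0.3, -1.2]
finger_gap: 0.0231
clock: 35.4
tcp_pos: [0.4467, 0.216, 0.0726]
orientation: [0.0, 0.707, 0.707, 0.0]
wrist_force: [-0.1, -0.3, -0.8]
finger_gap: 0.0233
```

```bash
python3 -m inch '[[0,0,0,0,0,0.015,1],[0,0,0,0,0,0,1],[0,0,0,0,0,0,1]]'
```

```text
clock: 35.7
tcp_pos: [0.4467, 0.216, 0.0725]
orientation: [0.0, 0.707, 0.707, 0.0]
wrist_force: [-2.2, -1.1, 5.0]
finger_gap: 0.0229
```

Contact exactly at the predicted height. Release and retreat.

```bash
python3 -m inch '[[0,0,0,0,0,-0.01,1],[0,0,0,0,0,0,0],[0,0,0,0,0,0,0],[0,0,0,0,0,0,0],[0,0,0,0,0,0,0],[0,0,0,0,0,0,0],[0,0,0,0,0,-0.4,0],[0,0,0,0,0,-1,0],[0,0,0,0,0,-1,0],[0,0,0,0,-0.5,-0.6,0],[0,0,0,0,0,0,0],[0,0,0,0,0,0,0]]'
python3 - <<'E'
from h import *
s=st(); im=env.read_camera('wrist'); save(im,'w_f');print(s['tcp_pos'],s['wrist_force'],s['finger_gap'])
cv2.imwrite('pics/w_fz.png',cv2.resize(cv2.cvtColor(im,cv2.COLOR_RGB2BGR)[110:310,190:450],None,fx=3,fy=3))
g=env.read_camera('scene');save(g,'s_f');cv2.imwrite('pics/s_fz.png',cv2.resize(cv2.cvtColor(g,cv2.COLOR_RGB2BGR)[110:190,315:421],None,fx=7,fy=7,interpolation=cv2.INTER_CUBIC))
save(env.read_camera('top'),'t_f')
E
```

```text
clock: 36.9
tcp_pos: [0.4219, 0.2162, 0.2229]
orientation: [0.001, 0.707, 0.707, 0.001]
wrist_force: [0.4, 0.7, -0.5]
finger_gap: 0.0857
[0.42192922 0.21621671 0.22294712] [ 0.39577369  0.6842606  -0.45065644] 0.08566620955250856
```

View pics/w_fz.png

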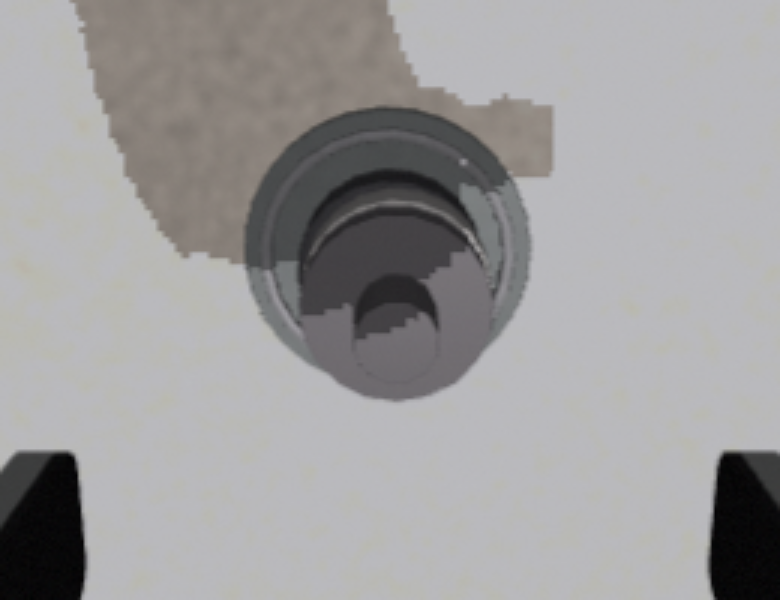

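View pics/s_fz.png

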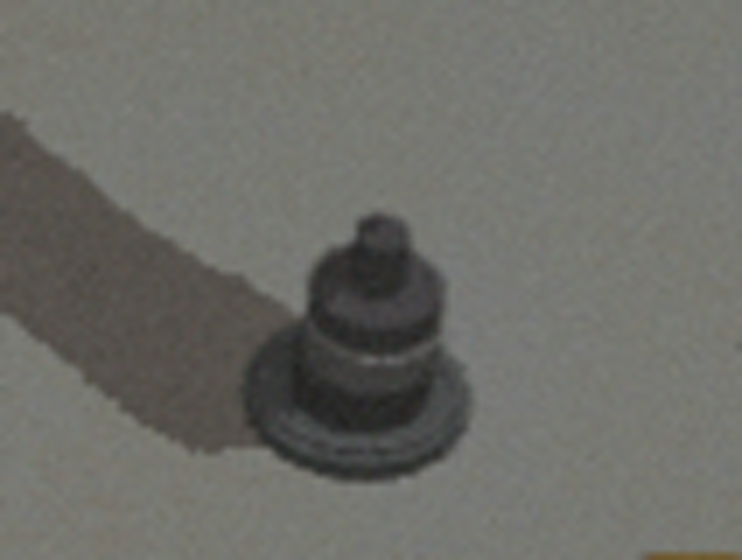

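View pics/t_f.png

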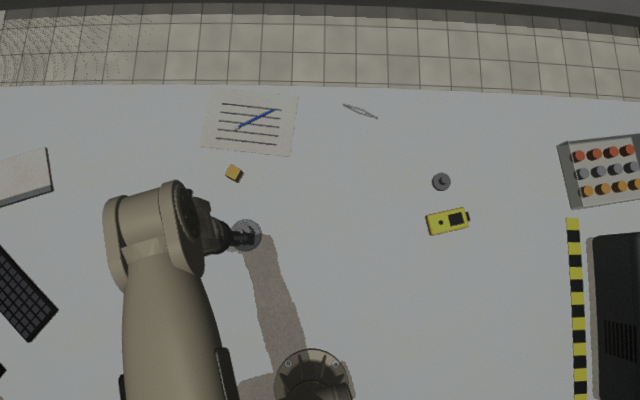

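The cap sits level on the slug, with a thin light line of collar below its skirt. The stack is upright inside the rim. The meter, square slug (234,173) and other cap (441,182) are unmoved, and the gripper is clear. The mouse is hidden from the top camera by the arm, but the wrist camera showed it in place earlier.

Run:
```python
from workcell import env
print(env.hand_in())
```

```text
the job is handed in; nothing more can be done
None
```

I built the carrier on the stand in the order asked: cup, round slug, collar, then the left-hand cap with its knob up. I let go of each part and checked it in the pictures before adding the next, and handed in at about 37 s of the 112 s allowed.

- **Seating:** each part met resistance at the height expected for sitting fully down (TCP at 13.3, 41.5, 36.1 and 72.5 mm). The contact forces I read stayed under about 15 N.
- **Final pictures:** the wrist and scene views show the stack upright and centred inside the rim, with the cap level just above the collar. The gripper is open and about 0.1 m clear of it.
- **Other objects:** the square slug, the meter and the other cap are where they started. The arm hid the mouse in the last top view. It was in its place in earlier wrist and scene views, and the arm never went near it.
- **Small disagreements:** the top camera put the stand about 2 mm from where the wrist camera did, so I went by the wrist. The finger opening read 1–2 mm less than the true part widths.

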